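# Load the spare die into the eyelet-press magazine

### The arm

A 6-joint arm with a two-finger parallel gripper is mounted at the origin on the work surface. World frame = base frame: x ahead of the robot, y to its left, z up, the work surface at z = 0. Lengths are in mm, angles in degrees, forces in N, time in s.
With the tool pointing down it reaches from about 300 to 1000 mm from the base axis. Payload 5.1 kg.
Tool frame: the origin (TCP) lies at the very end of the fingers, on their centre line; the grasp point (between the pads) lies 19 mm behind it; z points along the fingers, y is the line along which they close (so a half turn about z gives the same grasp; the last joint's range is limited). The gripper opens to 95 mm and grips with 3 to 60 N. Pads are 20 mm wide; open, the fingers measure 119 mm over their backs; the gripper's body (75 mm by 180 mm) begins 59 mm behind the grasp point.
Start: joints at [-4.733, 7.093, 94.555, -0, 78.352, -4.733], TCP at [649.988, -0.028, 214.656] pointing down, gripper open.
Joint ranges: [-149.61, 149.61], [-58.7, 133.49], [1.44, 155.28], [-77.14, 257.14], [18.33, 153.61], [-166.67, 166.67]. Speed limits (degrees/s): [147.25, 147.25, 180, 180, 180, 180].

### API

Orientations are given as a 3x3 rotation matrix whose columns are the frame's x, y, z axes.
In Python, from rig import env gives the robot as it stands.
- The arm moves only by the tool move_arm, never from a script. Its argument "motion" is a list of rows, each an object of numbers: "dx", "dy", "dz": the shift along the tool's x, y, z in units of 40 mm (1.0 is 40 mm); "ax", "ay", "az": the turn, a rotation vector about the tool's x, y, z in units of 0.1 rad (1.0 is 0.1 rad); "claw": the closure, from 0 (fully open) to 1 (shut). A call has 1 to 12 rows; each row shifts and turns the commanded pose from where the row before left it, along the tool's axes as they then stand; what a row does not reach is not made up. A row lasts 1/12 s, in which the tool goes at most 41.7 mm and 7.16 degrees, less where a joint would pass 70% of its speed; a pose out of reach is approached as far as the arm can. A call with a number of a shift or a turn outside -1 to 1 is refused whole. A call with a gripper value outside its range is refused whole. The fingers move at their own pace and stop on an object; "squeeze" is the grip in N (left out, the last holds). Time passes only in rows, so rows that do not move let the fingers close. It gives the time, the measured TCP pose, the force, the opening and the grip force at its end, in the units of the state.
- env.get_obs(): the state, without advancing time (a new reading comes with each control period).
- env.capture(name): name is "scene" or "side" or "wrist"; returns a dict with "color" (420x560x3 uint8, blue, green, red), "mtx" (3x3 intrinsics, pixels), "k1" (the pictures are not rectified: a ray, as slopes to the right and down, at radius r is drawn at 1 + k1 r^2 times it, then the intrinsics apply), "rvec" (rotation vector, rad) and "tvec" (3), from world to camera coordinates, as OpenCV has them; the wrist camera has in their place "mount" (4x4, takes a point from camera to tool coordinates, whose origin is the TCP and whose axes are the flange's). Camera axes: x right, y down, z forward; pixel columns grow to the right and rows downward; lengths in mm; the calibration is good to about 2 mm. A picture is of the moment at which its call begins: read the wrist's pose just before it. There is no depth.
- env.hand_in(): hands the job in; it is judged then, once.
Trained networks look in a picture, given as the dict that the camera call returned (one of the last four; its "shot" number tells which), for a name from the list of things; names that differ only in an ending like _2 or _b are one class to them, and where a whole thing is asked for, a point or a joint stands for the part that bears it (a point fixed in the world has none). Each returns a list of dicts, best first, with "confidence" (0 to 1); they miss things now and then, are a little off and sometimes report something else, mostly with a low value. They report only what shows in the picture. A call takes as long as a camera call. They do not tell look-alikes from the thing itself.
- env.find_in(picture, target): "at" ([x, y, z] in mm, in the coordinates of the camera as it stood for that picture, good to about 4 mm: the middle of the surface that is visible of it).
- env.cut_out(picture, target): "region" (420x560 bool, what is visible of it).
The state is a dict: "clock": time; "joints": joint angles; "dq": joint speeds; "effort": joint torques, N m; "eef_pos": TCP position; "tool_rot": TCP orientation; "ft_force": force on the tool from outside, world axes, zero at the start; "wrist_torque": the same for the moment, N m; "width": finger opening in mm; "gripper_force": force on a finger pad.
Only numpy, scipy, OpenCV 4.12 (cv2) and the standard library are available. Lean on these libraries where they do the work, as an engineer would, in place of code of your own. Each camera call takes 0.05 s, during which the arm holds its last target. There are 200 camera calls.

### The job

Push the sprung keeper bar of the sloping die magazine back by its black knob and park the knob in its holding notch so that it stays back by itself, then lower the red die gently into the empty place (red tag), fully down between its neighbours, and let go of it. Finally free the knob from its notch so that the keeper shuts fully over the row again, leaving the other dies and everything else on the bench where they are.

Things in the scene. Friction and masses are not known exactly. Their poses are not given: they have to be found in the camera images.
- magazine: Green fixed die magazine, 98 x 218 mm, up to 180 mm high. Origin: on the table below the row's middle; z up, x to its high rear, y left along the row. Its deck rises towards +x at 0.50 rad: u = (cos 0.5, 0, sin 0.5) is uphill, n = (-sin 0.5, 0, cos 0.5) square to the deck, whose surface is 85 mm straight above the origin.
- row_mid (a point): Middle of the die channel, on its floor (the deck surface). The channel runs along the magazine's y, 44 mm wide along u, walls 17.5 mm high. Five places, 26 mm apart (y = -52 to 52 mm): four hold dies, one, any of them, is empty. Dies are 24 mm wide: a die set in the empty place has 2 mm on each side to its neighbours.
- keeper (a joint): Keeper bar, aluminium, 12 mm wide, 32 to 38 mm above the deck. Uphill (+u) travel in m: 0 = shut, its front edge 13.5 mm uphill of the dies' middle, over their uphill shoulders and barring the empty place; stop at 0.028. Spring to 0: 6 N at 0, 10 N at 0.028, plus 1 N weight. Parked in the notch it reads 0.0195 and is clear of the dies. A die not fully down stops it shutting.
- knob (a joint): Knob's sideways travel along the bar, m: 0 = straight lane of the slot, 0.016 = above the notch, towards the magazine's -y. 0.4 N friction, no spring. It can pass sideways only with keeper above 0.0255; let go beyond 0.010, the spring draws it downhill into the notch (keeper 0.0195) and it holds. To free it: uphill past 0.0255, sideways to 0, then downhill.
- knob_top (a point): Centre of the top of the black knob: cylinder 18 mm across, 32 mm long, axis n, top 84 mm above the deck; its lower end is 6 mm above the yellow plate (top 46 mm above the deck) that has the L-shaped slot. Shut, it stands 19.5 mm along u and -100 mm along y from row_mid; moves with keeper and knob. Can be pinched along u with the fingers pointing along -n.
- tag: Red tag, 20 x 14 mm, look only, on the channel's low wall at the empty place. Origin: the point on the channel floor where the underside centre of a seated die lies; x = u (uphill), y along the row, z = n, square to the sloping deck.
- die_red: Spare die with red grip, upright on the black mat, 0.11 to 0.23 kg. Heavy steel base 40 (x) x 24 (y) x 30 (z) mm, lower edges rounded; on it a light plastic grip post 22 (x) x 18 (y) mm, from 30 to 66 mm up. Origin: underside centre, z up. Half turns about z do not matter. Seated, its x lies along u; between neighbours there is finger room only at the post's two x faces.
- mat: Black rubber mat 230 x 190 x 4 mm, fixed on the table; origin at the centre of its underside.
- die_blue: Same steel die block as die_red (same sizes and axes), with a blue grip, already seated in the channel of the magazine, loose, not to be disturbed.
- die_green: Same steel die block as die_red (same sizes and axes), with a green grip, already seated in the channel of the magazine, loose, not to be disturbed.
- die_grey: Same steel die block as die_red (same sizes and axes), with a grey grip, already seated in the channel of the magazine, loose, not to be disturbed.
- die_white: Same steel die block as die_red (same sizes and axes), with a white grip, already seated in the channel of the magazine, loose, not to be disturbed.
- spool: Blue thread spool, 36 mm diameter, 50 mm high, upright on the mat. Origin: centre of its underside. Bystander, leave where it is.
- jar: Small amber jar, 38 mm diameter, 55 mm high, on the mat. Origin: centre of its underside. Bystander, leave where it is.
- hammer: Hammer 200 mm long lying on the table near the robot; origin near its middle, x along it. Bystander, leave where it is.
- cone: Orange thread cone, 60 mm diameter at the foot, 135 mm high, at the back. Origin: centre of its underside. Bystander, leave where it is.
- glue: White glue bottle, 56 mm diameter, 150 mm high. Origin: centre of its underside. Bystander, leave where it is.
- tin: Flat yellow wax tin, 80 mm diameter, 22 mm high. Origin: centre of its underside. Bystander, leave where it is.
- weight: Brass pattern weight, 56 mm diameter, 35 mm high. Origin: centre of its underside. Bystander, leave where it is.
There are look-alikes about, which are no part of the job. What is shaped like the die_red but orange is not meant.

How it is judged:
By the outcome, as a careful person would: the job done as asked, in the order asked, and still so for the second after the job is handed in, with the robot touching nothing.
It also fails if it takes over 64 s, if anything falls off the work surface, if the arm or the gripper's body presses on something with over 40 N, if the wrist force passes 120 N, or if a joint passes its speed limit or range.

## Working session

There is one attempt and no reset: what is moved stays moved. The work goes in short steps, Python scripts to look and compute and a tool call to move; the robot and the scene stay as the last step left them, time stands still between calls to the robot, and variables do not carry over. Pictures are saved under pics/ and viewed, at most 10 in all, crops included, and the job is handed in when it is done.

Besides the shell and the picture viewer there is one more tool, called after "Request:" by a JSON object that holds its "fn" and its "kwargs", one argument or row to a line. move_arm: Moves the arm, as the interface text tells. Shifts and turns lie within -1 to 1; 1 stands for 40 mm of shift or 0.1 rad of turn. Its arguments: {"type":"object","properties":{"motion":{"type":"array","items":{"type":"object","properties":{"dx":{"type":"number","minimum":-1,"maximum":1},"dy":{"type":"number","minimum":-1,"maximum":1},"dz":{"type":"number","minimum":-1,"maximum":1},"ax":{"type":"number","minimum":-1,"maximum":1},"ay":{"type":"number","minimum":-1,"maximum":1},"az":{"type":"number","minimum":-1,"maximum":1},"claw":{"type":"number"}}}},"squeeze":{"type":"number"}},"required":["motion"]}

```bash
ls; mkdir -p pics
cat > h.py <<'E'
import numpy as np, cv2
from rig import env
def shot(n, save=None):
    o=env.get_obs(); p=env.capture(n)
    if 'mount' in p:
        T=np.eye(4);T[:3,:3]=np.array(o['tool_rot']);T[:3,3]=o['eef_pos']; M=T@np.array(p['mount'])
        p['R']=M[:3,:3].T; p['c']=M[:3,3]
    else:
        p['R']=cv2.Rodrigues(np.array(p['rvec'],float))[0]; p['c']=-p['R'].T@np.array(p['tvec'],float).ravel()
    if save: cv2.imwrite('pics/'+save,p['color'])
    return p
def toW(p,x): return p['R'].T@np.array(x)+p['c']
def ray(p,u,v):
    d=np.array([p['k1'],0,0,0,0],float)
    s=cv2.undistortPoints(np.array([[[u,v]]],float),np.array(p['mtx']),d).ravel()
    r=p['R'].T@np.array([s[0],s[1],1]); return p['c'],r/np.linalg.norm(r)
def proj(p,X):
    X=np.atleast_2d(X).astype(float); d=np.array([p['k1'],0,0,0,0],float)
    rv=cv2.Rodrigues(p['R'])[0]; t=-p['R']@p['c']
    return cv2.projectPoints(X,rv,t,np.array(p['mtx']),d)[0].reshape(-1,2)
def onz(p,u,v,z):
    c,r=ray(p,u,v); return c+r*(z-c[2])/r[2]
E
python3 - <<'E'
from h import *
np.set_printoptions(precision=1,suppress=True)
ps={n:shot(n,n+'0.png') for n in('scene','side')}
for n,p in ps.items():
    print(n,p['c'])
    for t in ['magazine','knob','knob_top','tag','die_red','die_blue','die_green','die_grey','die_white','mat','spool','jar','hammer','cone','glue','tin','weight','row_mid']:
        for f in env.find_in(p,t)[:3]:
            w=toW(p,f['at']); print(t,round(f['confidence'],2),w,proj(p,w)[0])
cv2.imwrite('pics/both.png',np.vstack([ps['scene']['color'],ps['side']['color']])[:, :])
E
```

```text
pics
scene [1508.  -735.1 1042.9]
magazine 0.66 [575.5  54.3 153.4] [293.7 203.1]
magazine 0.58 [599.9  89.6  56.4] [307.1 228.2]
die_red 0.56 [462.6 -84.4  28. ] [235.4 235.2]
die_red 0.47 [ 446.6 -255.9   33.3] [184.6 253.8]
die_blue 0.55 [595.3  87.7  56.5] [305.6 227.7]
die_blue 0.53 [ 673.9 -370.5   19.6] [190.9 321.4]
die_grey 0.44 [ 588.5 -203.9   44.1] [225.4 269.8]
die_grey 0.38 [420.1 425.9  70.7] [345.4 164.3]
mat 0.94 [ 524.  -267.6    5.2] [195.6 276.8]
mat 0.18 [577.1  57.  152.8] [294.8 203.2]
spool 0.68 [ 541.2 -316.9   40.1] [182.3 278.7]
jar 0.65 [747.1 281.6  35.5] [384.1 232.8]
jar 0.52 [ 590.2 -206.5   49.1] [224.8 269.3]
hammer 0.86 [335.   81.3  18.7] [254.5 199.5]
hammer 0.68 [598.5  92.3  56.2] [307.4 227.7]
hammer 0.55 [ 444.3 -256.7   34.5] [183.9 253.2]
cone 0.56 [781.2 -63.9  58.8] [307.7 282.5]
glue 0.8 [422.4 427.   72.6] [346.1 164. ]
tin 0.95 [ 672.1 -370.7   22.7] [190.4 320.3]
weight 0.83 [745.  286.1  37.2] [384.7 231.5]
weight 0.43 [ 526.1 -267.5    1.9] [196.1 278. ]
row_mid 0.87 [594.4  87.5  56.8] [305.4 227.5]
side [  -2.4 -641.5  822.1]
magaz
[... 652 characters left out ...]
9] [351.2 305.4]
spool 0.55 [ 652.4 -371.1   25. ] [399.7 289.6]
spool 0.21 [562.2 109.2  73.7] [243.8 203.7]
jar 0.55 [ 567.9 -213.2   48.4] [329.  267.3]
hammer 0.86 [352.4  70.5  22.5] [194.6 259.7]
cone 0.84 [750.4 -64.8  59.7] [331.5 205.2]
glue 0.68 [401.1 419.7  79.6] [141.5 181.2]
glue 0.59 [352.6  74.   23.5] [193.8 258.7]
glue 0.5 [510.6 137.3 126.1] [222.  192.8]
tin 0.71 [753.3 -62.1  60.8] [331.4 204.1]
tin 0.69 [ 653.9 -370.6   24.8] [399.9 289.2]
tin 0.43 [ 500.4 -271.1    5. ] [327.7 306.8]
weight 0.73 [560.6 102.8 126.2] [243.5 190.4]
weight 0.61 [731.2 279.7  30.2] [250.3 169.7]
row_mid 0.65 [560.6 108.6  71.8] [243.5 204.5]
row_mid 0.28 [ 425.4 -260.6   36.7] [303.5 314.4]
```

Run:
```python
import cv2,numpy as np
a=cv2.imread('pics/scene0.png')[140:340,150:416]; b=cv2.imread('pics/side0.png')[150:350,150:416]
cv2.imwrite('pics/v1.png',np.vstack([cv2.resize(a,None,fx=2.2,fy=1.5,interpolation=3)*1,cv2.resize(b,None,fx=2.2,fy=1.5,interpolation=3)]))
a=cv2.resize(a,(798,600),interpolation=3);cv2.imwrite('pics/v1.png',a)
cv2.imwrite('pics/v2.png',cv2.resize(b,(798,600),interpolation=3))
```

```text
(no output)
```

View pics/v1.png

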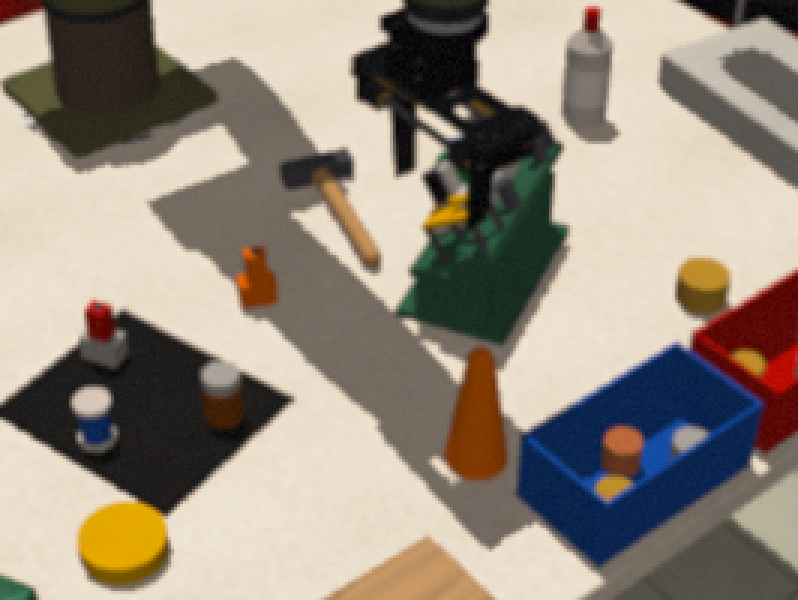

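View pics/v2.png

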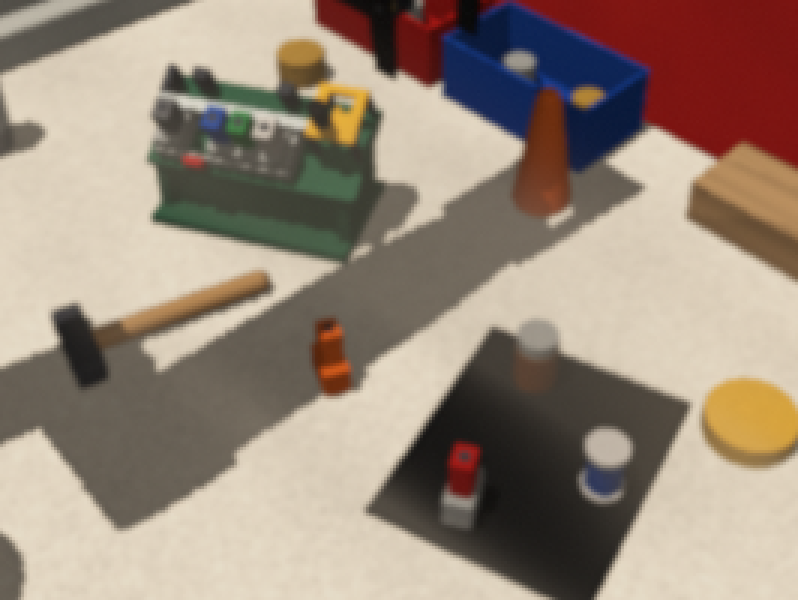

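```bash
cat >> h.py <<'E'
from scipy.spatial.transform import Rotation as Ro
from scipy.linalg import logm, expm
def plan(Rt,pt,speed=0.8,start=None):
    """print identical rows (screw motion) from the current pose to the target"""
    o=env.get_obs(); T0=np.eye(4)
    T0[:3,:3],T0[:3,3]=(np.array(o['tool_rot']),o['eef_pos']) if start is None else start
    T=np.eye(4);T[:3,:3]=Rt;T[:3,3]=pt
    D=np.linalg.inv(T0)@T; L=np.real(logm(D)); n=1
    while 1:
        S=expm(L/n); d=S[:3,3]/40; a=Ro.from_matrix(S[:3,:3]).as_rotvec()/.1
        if np.linalg.norm(d)<=speed and np.linalg.norm(a)<=speed: break
        n+=1
    print('rows',n,'d',np.round(d,3),'a',np.round(a,3)); return n
E
python3 - <<'E'
from h import *
np.set_printoptions(precision=3,suppress=True)
p=shot('wrist','w0.png'); print(np.array(p['mount']),p['mtx'],p['k1'],np.array(env.get_obs()['tool_rot']))
# view pose: tool along -n, yaw 28
y=np.radians(28); xm=np.array([np.cos(y),np.sin(y),0]); ym=np.array([-np.sin(y),np.cos(y),0]); u=np.cos(.5)*xm+[0,0,np.sin(.5)]; n=-np.sin(.5)*xm+[0,0,np.cos(.5)]
for s in(1,-1):
    R=np.c_[np.cross(s*u,-n),s*u,-n]; M=np.array(p['mount'])
    for t in (R,): 
        tgt=np.array([565,100,110])+n*330
        # place camera axis: camera pos so that optical axis passes tgt
        cam=R@M[:3,:3]; f=cam[:,2]; pos=np.array([570,105,115])-f*260; tcp=pos-R@M[:3,3]
        print(s,tcp,f); plan(R,tcp)
E
```

```text
[[  -0.001   -0.972   -0.235   66.075]
 [   1.      -0.001    0.       0.192]
 [  -0.      -0.235    0.972 -170.241]
 [   0.       0.       0.       1.   ]] [[304.05    0.    278.56 ]
 [  0.    304.05  209.168]
 [  0.      0.      1.   ]] -0.03319171542868573 [[ 0.  1.  0.]
 [ 1. -0.  0.]
 [ 0.  0. -1.]]
1 [537.266  81.97  187.285] [ 0.522  0.011 -0.853]
rows 9 d [ 0.289 -0.274  0.023] a [-0.544  0.136 -0.532]
-1 [532.909  90.903 187.474] [ 0.301  0.426 -0.853]
rows 34 d [-0.091 -0.116  0.038] a [0.048 0.194 0.759]
```

Run:
```python
from h import *
M=np.array(env.capture('wrist')['mount'])
y=np.radians(28); xm=np.array([np.cos(y),np.sin(y),0]); u=np.cos(.5)*xm+[0,0,np.sin(.5)]; n=-np.sin(.5)*xm+[0,0,np.cos(.5)]
R=np.c_[np.cross(u,-n),u,-n]; f=R@M[:3,2]; tcp=np.array([575,90,115])-f*330-R@M[:3,3]
print(tcp); plan(R,tcp)
```

```text
[505.73928504  66.18232946 246.9939024 ]
rows 9 d [ 0.272 -0.331 -0.162] a [-0.544  0.136 -0.532]
```

Request:
{"fn": "move_arm", "kwargs": {
  "motion": [
    {"dx": 0.272, "dy": -0.331, "dz": -0.162, "ax": -0.544, "ay": 0.136, "az": -0.532},
    {"dx": 0.272, "dy": -0.331, "dz": -0.162, "ax": -0.544, "ay": 0.136, "az": -0.532},
    {"dx": 0.272, "dy": -0.331, "dz": -0.162, "ax": -0.544, "ay": 0.136, "az": -0.532},
    {"dx": 0.272, "dy": -0.331, "dz": -0.162, "ax": -0.544, "ay": 0.136, "az": -0.532},
    {"dx": 0.272, "dy": -0.331, "dz": -0.162, "ax": -0.544, "ay": 0.136, "az": -0.532},
    {"dx": 0.272, "dy": -0.331, "dz": -0.162, "ax": -0.544, "ay": 0.136, "az": -0.532},
    {"dx": 0.272, "dy": -0.331, "dz": -0.162, "ax": -0.544, "ay": 0.136, "az": -0.532},
    {"dx": 0.272, "dy": -0.331, "dz": -0.162, "ax": -0.544, "ay": 0.136, "az": -0.532},
    {"dx": 0.272, "dy": -0.331, "dz": -0.162, "ax": -0.544, "ay": 0.136, "az": -0.532},
    {},
    {}
  ]
}}

```text
invalid input
```

Run:
```python
from h import *
np.set_printoptions(precision=1,suppress=True)
p=shot('wrist','w1.png')
import pickle; pickle.dump(p,open('w1.pkl','wb'))
for t in ['magazine','knob','knob_top','keeper','tag','die_blue','die_green','die_grey','die_white','row_mid']:
  for f in env.find_in(p,t)[:2]:
    w=toW(p,f['at']); print(t,round(f['confidence'],2),w,proj(p,w)[0])
cv2.imwrite('pics/v3.png',cv2.resize(p['color'],(800,600),interpolation=3))
```

```text
magazine 0.95 [589.4 105.1 114.8] [206.1  88.3]
magazine 0.57 [ 580.2 -185.9    8.2] [228.9 320.4]
knob 0.58 [578.   63.6 162.3] [177.9 139.6]
knob 0.39 [498.6 182.4  93.3] [103.6  -0.2]
knob_top 0.87 [573.2  61.5 164.9] [170.3 142.8]
keeper 0.86 [566.8 102.3 130.4] [173.4  89.3]
keeper 0.72 [534.2 122.7 132.9] [128.8  61.7]
die_blue 0.86 [522.3 146.1 136.9] [107.5  27.4]
die_green 0.95 [537.7 121.1 136.2] [131.4  62.8]
die_green 0.38 [520.1 142.5 137.9] [104.5  32.3]
die_white 0.61 [547.9 102.3 133. ] [148.4  89.1]
row_mid 0.64 [591.9 108.6 111.4] [209.8  84.6]
```

View pics/v3.png

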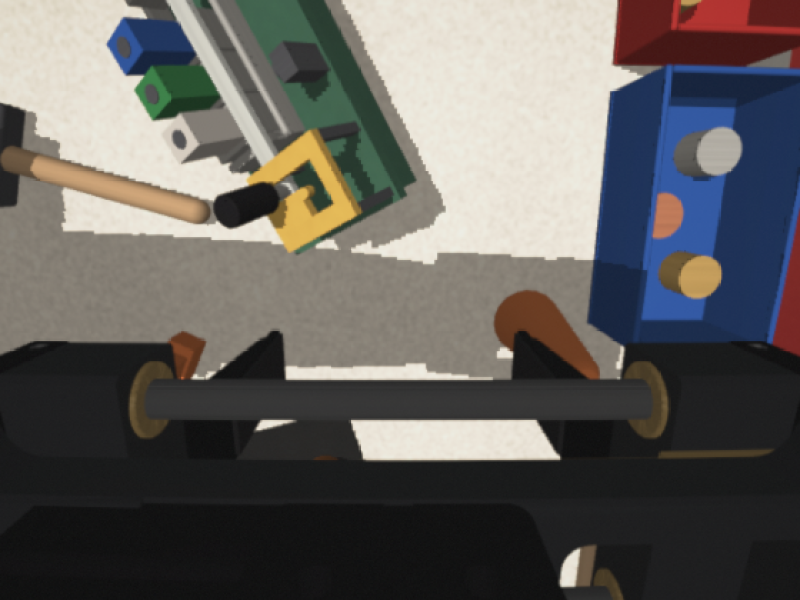

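Request:
{"fn": "move_arm", "kwargs": {
  "motion": [
    {"dx": 0.272, "dy": -0.331, "dz": -0.162, "ax": -0.544, "ay": 0.136, "az": -0.532, "claw": 0},
    {"dx": 0.272, "dy": -0.331, "dz": -0.162, "ax": -0.544, "ay": 0.136, "az": -0.532, "claw": 0},
    {"dx": 0.272, "dy": -0.331, "dz": -0.162, "ax": -0.544, "ay": 0.136, "az": -0.532, "claw": 0},
    {"dx": 0.272, "dy": -0.331, "dz": -0.162, "ax": -0.544, "ay": 0.136, "az": -0.532, "claw": 0},
    {"dx": 0.272, "dy": -0.331, "dz": -0.162, "ax": -0.544, "ay": 0.136, "az": -0.532, "claw": 0},
    {"dx": 0.272, "dy": -0.331, "dz": -0.162, "ax": -0.544, "ay": 0.136, "az": -0.532, "claw": 0},
    {"dx": 0.272, "dy": -0.331, "dz": -0.162, "ax": -0.544, "ay": 0.136, "az": -0.532, "claw": 0},
    {"dx": 0.272, "dy": -0.331, "dz": -0.162, "ax": -0.544, "ay": 0.136, "az": -0.532, "claw": 0},
    {"dx": 0.272, "dy": -0.331, "dz": -0.162, "ax": -0.544, "ay": 0.136, "az": -0.532, "claw": 0},
    {"dx": 0, "dy": 0, "dz": 0, "ax": 0, "ay": 0, "az": 0, "claw": 0}
  ]
}}

```text
clock: 3.38
eef_pos: [502.2, 66.4, 244.9]
tool_rot: [[-0.471, 0.775, 0.422], [0.882, 0.413, 0.226], [0.001, 0.479, -0.878]]
ft_force: [-0.4, 0.4, -0.2]
width: 95.3
gripper_force: 0.0
```

Run:
```python
from h import *
np.set_printoptions(precision=1,suppress=True)
print(env.get_obs()['eef_pos'])
p=shot('wrist','w2.png')
import pickle; pickle.dump(p,open('w2.pkl','wb'))
for t in ['magazine','knob','knob_top','keeper','tag','die_blue','die_green','die_grey','die_white','row_mid']:
  for f in env.find_in(p,t)[:2]:
    w=toW(p,f['at']); print(t,round(f['confidence'],2),w,proj(p,w)[0])
cv2.imwrite('pics/v4.png',cv2.resize(p['color'],(800,600),interpolation=3))
```

```text
[502.2  66.4 244.9]
magazine 0.85 [551.4 134.9 104.3] [277.3 163. ]
knob 0.61 [567.6  61.6 167.5] [290.7 248. ]
knob 0.52 [549.3 143.6 130.5] [291.7 156.3]
knob_top 0.6 [567.   58.6 167.2] [288.6 250.7]
keeper 0.87 [544.7 140.4 128.6] [285.9 157. ]
tag 0.64 [491.7 165.4  87.8] [236.6 109.5]
die_blue 0.79 [512.1 144.7 141.6] [267.6 137.4]
die_green 0.94 [527.8 119.7 137.2] [267.7 169.4]
die_grey 0.72 [485.8 188.5 138.5] [262.9  77.9]
die_white 0.91 [536.8  99.4 138.6] [267.1 192.9]
row_mid 0.56 [553.7 134.6 100.8] [277.3 164. ]
```

View pics/v4.png

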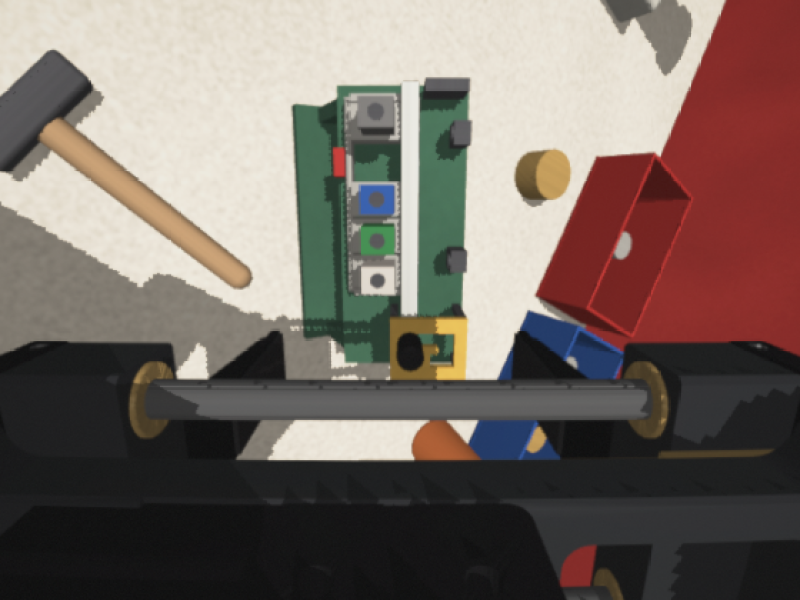

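```bash
cat >> h.py <<'E'
def mag(x,y,yaw):
    xm=np.array([np.cos(yaw),np.sin(yaw),0]);ym=np.array([-np.sin(yaw),np.cos(yaw),0]);z=np.array([0,0,1.])
    u=np.cos(.5)*xm+np.sin(.5)*z; n=-np.sin(.5)*xm+np.cos(.5)*z
    o=np.array([x,y,85.])
    return o,u,ym,n
def mp(m,a,b,c): return m[0]+a*m[1]+b*m[2]+c*m[3]
E
python3 - <<'E'
from h import *
import pickle
from scipy.optimize import least_squares
np.set_printoptions(precision=2,suppress=True)
p1=pickle.load(open('w1.pkl','rb'));p2=pickle.load(open('w2.pkl','rb'))
def dot(p,x,y,r=6):
    x,y=x*.7,y*.7; x0,y0=int(x)-r,int(y)-r
    g=p['color'][y0:y0+2*r+1,x0:x0+2*r+1].max(axis=2).astype(float); w=np.clip(115-g,0,None); 
    Y,X=np.mgrid[:2*r+1,:2*r+1]; return np.array([x0+(w*X).sum()/w.sum(),y0+(w*Y).sum()/w.sum()])
obs=[]
for p,l in((p2,[(375,112,52),(376,200,0),(376,241,-26),(377,281,-52)]),(p1,[(123,48,0),(152,94,-26),(180,139,-52)])):
    for x,y,b in l:
        c=dot(p,x,y,5); print(c/.7); obs.append((p,c,b))
def res(q):
    m=mag(*q[:3]); r=[proj(p,mp(m,q[3],b,66))[0]-c for p,c,b in obs]
    r+=[[0.3*(q[3]+1)]]
    r.append(.3*(proj(p1,mp(m,19.5,-100,84))[0]-np.array([231,211])*.7))
    return np.concatenate(r)
s=least_squares(res,[560,105,.49,-1]); print(s.x,np.degrees(s.x[2]),s.fun)
m=mag(*s.x[:3]);np.save('mag.npy',s.x)
ims=[]
for p,c in((p2,(190,40)),(p1,(70,0))):
    im=cv2.resize(p['color'],None,fx=4,fy=4,interpolation=cv2.INTER_CUBIC)
    def poly(P,col):
        q=((proj(p,np.array(P))+.5)*4).astype(int); cv2.polylines(im,[q],True,col,1)
    z0=np.array([0,0,85.])
    X=m[1]-m[3]*0; xm=np.cos(.5)*m[1]-np.sin(.5)*m[3]
    poly([m[0]-z0+xm*a+m[2]*b for a,b in((-49,-109),(49,-109),(49,109),(-49,109))],(255,0,255))
    for b in(52,26,0,-26,-52): poly([mp(m,s.x[3]+i*11,b+j*9,66) for i,j in((1,1),(1,-1),(-1,-1),(-1,1))],(0,255,255))
    for e in(84,52): poly([mp(m,19.5+9*np.cos(t),-100+9*np.sin(t),e) for t in np.linspace(0,6.28,24)],(0,0,255))
    poly([mp(m,a,b,17.5) for a,b in((-22,-65),(22,-65),(22,65),(-22,65))],(255,255,0))
    poly([mp(m,a,b,38) for a,b in((13.5,-65),(25.5,-65),(25.5,65),(13.5,65))],(255,0,0))
    ims.append(im[c[1]*4:c[1]*4+600+260,c[0]*4:c[0]*4+600])
cv2.imwrite('pics/v5.png',cv2.resize(np.hstack(ims),(800,573)))
E
```

```text
[374.85 110.86]
[376.04 198.73]
[376.39 240.31]
[376.92 280.02]
[123.34  46.94]
[151.36  93.06]
[178.75 138.74]
[538.   157.09   0.49  -2.02] 28.325883144813876 [-0.22 -0.05 -0.14 -0.01  0.06 -0.15  0.12 -0.15  0.11 -0.11  0.24  0.27
  0.33 -0.02 -0.31 -1.23  0.05]
```

View pics/v5.png

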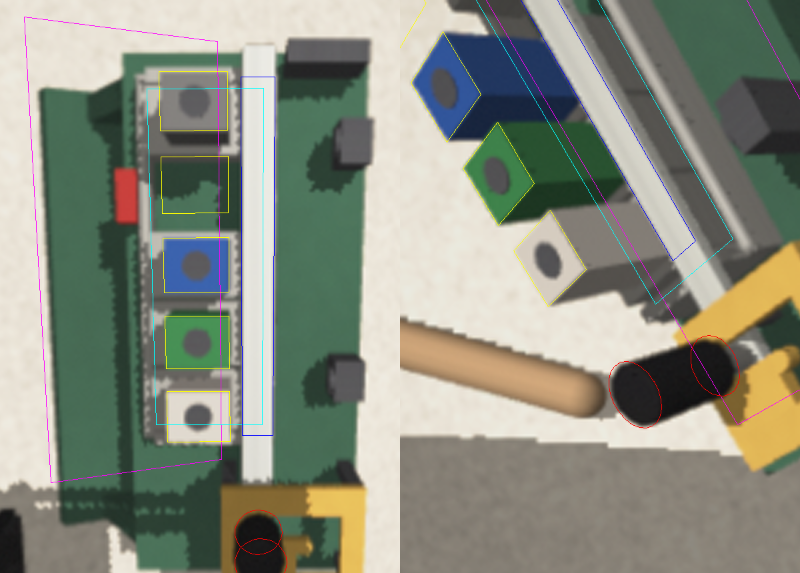

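```bash
cat >> h.py <<'E'
def magR(m): return np.c_[m[2],m[1],-m[3]]
def tm(m,P): 
    d=np.array(P)-m[0]; return np.array([d@m[1],d@m[2],d@m[3]])
E
python3 - <<'E'
from h import *
m=mag(*np.load('mag.npy')[:3]);R=magR(m); o=env.get_obs()
print(tm(m,o['eef_pos'])); P=mp(m,19.5,-100,120); print(P); plan(R,P)
E
```

```text
[ 15.19346703 -64.85511555 176.14768183]
[549.86817241  49.88389422 199.65870543]
rows 3 d [-0.292  0.037  0.468] a [-0.003  0.006 -0.016]
```

Request:
{"fn": "move_arm", "kwargs": {
  "motion": [
    {"dx": -0.292, "dy": 0.037, "dz": 0.468, "ax": 0, "ay": 0.006, "az": -0.016, "claw": 0.5},
    {"dx": -0.292, "dy": 0.037, "dz": 0.468, "ax": 0, "ay": 0.006, "az": -0.016, "claw": 0.5},
    {"dx": -0.292, "dy": 0.037, "dz": 0.468, "ax": 0, "ay": 0.006, "az": -0.016, "claw": 0.5},
    {"dx": 0, "dy": 0, "dz": 0, "claw": 0.5},
    {"dx": 0, "dy": 0, "dz": 0, "claw": 0.5},
    {"dx": 0, "dy": 0, "dz": 0, "claw": 0.5}
  ]
}}

```text
invalid input
```

Run:
```python
from h import *
m=mag(*np.load('mag.npy')[:3]);R=magR(m); o=env.get_obs()
print(tm(m,o['eef_pos']),np.round(R.T@np.array(o['tool_rot']),3)); plan(R,mp(m,19.5,-100,58),.4)
p=shot('wrist'); q=shot('side')
a=cv2.resize(p['color'][150:400,130:430],(480,400)); c=proj(q,mp(m,19.5,-100,84))[0].astype(int); print(c)
b=cv2.resize(q['color'][c[1]-40:c[1]+40,c[0]-32:c[0]+32],(320,400)); cv2.imwrite('pics/v6.png',np.hstack([a,b]))
```

```text
[ 15.19346703 -64.85511555 176.14768183] [[ 1.    -0.005 -0.002]
 [ 0.005  1.    -0.001]
 [ 0.002  0.001  1.   ]]
rows 8 d [-0.109  0.014  0.369] a [-0.001  0.002 -0.006]
[254 184]
```

View pics/v6.png

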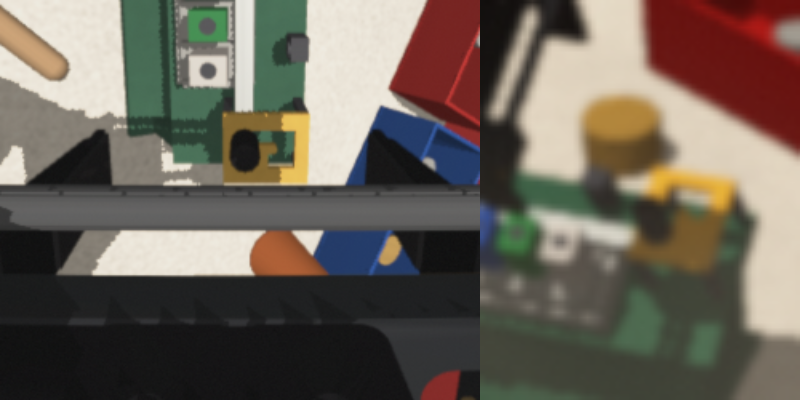

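Request:
{"fn": "move_arm", "kwargs": {
  "motion": [
    {"dx": -0.292, "dy": 0.037, "dz": 0.468, "ax": 0, "ay": 0.006, "az": -0.016, "claw": 0.5},
    {"dx": -0.292, "dy": 0.037, "dz": 0.468, "ax": 0, "ay": 0.006, "az": -0.016, "claw": 0.5},
    {"dx": -0.292, "dy": 0.037, "dz": 0.468, "ax": 0, "ay": 0.006, "az": -0.016, "claw": 0.5},
    {"dx": 0, "dy": 0, "dz": 0, "ax": 0, "ay": 0, "az": 0, "claw": 0.5},
    {"dx": 0, "dy": 0, "dz": 0, "ax": 0, "ay": 0, "az": 0, "claw": 0.5},
    {"dx": 0, "dy": 0, "dz": 0, "ax": 0, "ay": 0, "az": 0, "claw": 0.5}
  ]
}}

```text
clock: 4.53
eef_pos: [549.4, 50.0, 200.4]
tool_rot: [[-0.474, 0.772, 0.422], [0.88, 0.416, 0.227], [-0.0, 0.479, -0.878]]
ft_force: [-0.4, 0.3, -0.9]
width: 60.6
gripper_force: 0.0
```

Run:
```python
from h import *
m=mag(*np.load('mag.npy')[:3]);R=magR(m); o=env.get_obs()
print(o['width'],tm(m,o['eef_pos'])); plan(R,mp(m,19.5,-100,58),.4)
p=shot('wrist'); q=shot('side')
a=cv2.resize(p['color'][150:400,130:430],(480,400)); c=proj(q,mp(m,19.5,-100,84))[0].astype(int); print(c)
b=cv2.resize(q['color'][c[1]-40:c[1]+40,c[0]-32:c[0]+32],(320,400)); cv2.imwrite('pics/v7.png',np.hstack([a,b]))
```

```text
60.64522874822569 [ 19.56308687 -99.72815815 120.82724698]
rows 4 d [-0.002 -0.     0.393] a [0.    0.001 0.   ]
[254 184]
```

View pics/v7.png

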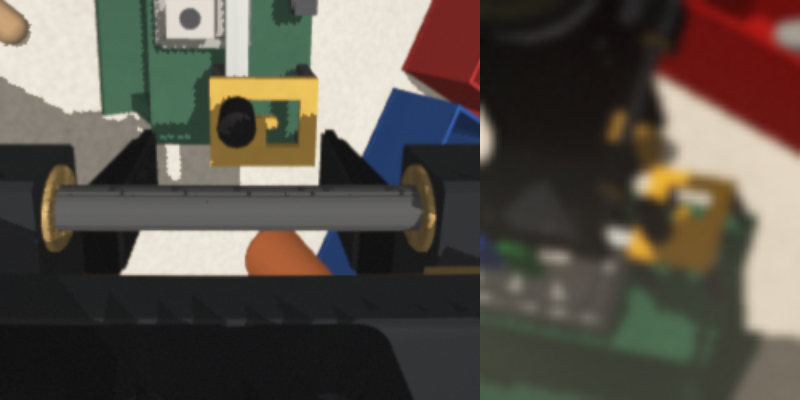

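Request:
{"fn": "move_arm", "kwargs": {
  "motion": [
    {"dx": 0, "dy": 0, "dz": 0.39, "ax": 0, "ay": 0, "az": 0, "claw": 0.5},
    {"dx": 0, "dy": 0, "dz": 0.39, "ax": 0, "ay": 0, "az": 0, "claw": 0.5},
    {"dx": 0, "dy": 0, "dz": 0.39, "ax": 0, "ay": 0, "az": 0, "claw": 0.5},
    {"dx": 0, "dy": 0, "dz": 0.39, "ax": 0, "ay": 0, "az": 0, "claw": 0.5},
    {"dx": 0, "dy": 0, "dz": 0, "ax": 0, "ay": 0, "az": 0, "claw": 0.5},
    {"dx": 0, "dy": 0, "dz": 0, "ax": 0, "ay": 0, "az": 0, "claw": 0.5}
  ]
}}

```text
clock: 5.13
eef_pos: [575.5, 64.3, 145.4]
tool_rot: [[-0.475, 0.772, 0.422], [0.88, 0.417, 0.227], [-0.0, 0.479, -0.878]]
ft_force: [0.7, -0.4, 0.5]
width: 47.5
gripper_force: 0.0
```

Request:
{"fn": "move_arm", "kwargs": {
  "motion": [
    {"dx": 0, "dy": 0, "dz": 0, "ax": 0, "ay": 0, "az": 0, "claw": 1},
    {"dx": 0, "dy": 0, "dz": 0, "ax": 0, "ay": 0, "az": 0, "claw": 1},
    {"dx": 0, "dy": 0, "dz": 0, "ax": 0, "ay": 0, "az": 0, "claw": 1},
    {"dx": 0, "dy": 0, "dz": 0, "ax": 0, "ay": 0, "az": 0, "claw": 1},
    {"dx": 0, "dy": 0, "dz": 0, "ax": 0, "ay": 0, "az": 0, "claw": 1},
    {"dx": 0, "dy": 0, "dz": 0, "ax": 0, "ay": 0, "az": 0, "claw": 1},
    {"dx": 0, "dy": 0, "dz": 0, "ax": 0, "ay": 0, "az": 0, "claw": 1},
    {"dx": 0, "dy": 0, "dz": 0, "ax": 0, "ay": 0, "az": 0, "claw": 1}
  ],
  "squeeze": 25
}}

```text
clock: 5.8
eef_pos: [575.5, 63.6, 145.3]
tool_rot: [[-0.475, 0.773, 0.421], [0.88, 0.417, 0.226], [-0.001, 0.478, -0.878]]
ft_force: [-4.7, -2.6, 3.0]
width: 17.4
gripper_force: 25.0
```

```bash
cat > st.py <<'E'
from h import *
np.set_printoptions(precision=2,suppress=True)
m=mag(*np.load('mag.npy')[:3]); o=env.get_obs()
f=np.array(o['ft_force']); print('uyn',tm(m,o['eef_pos']),'F',f@m[1],f@m[2],f@m[3],'w',o['width'],o['gripper_force'],o['clock'])
E
python3 st.py
```

```text
uyn [  18.9  -100.11   58.34] F -3.3087450082443444 -0.07157461527810283 5.1733279614652705 w 17.379068068327438 25.000619888305664 5.8
```

Request:
{"fn": "move_arm", "kwargs": {
  "motion": [
    {"dx": 0, "dy": 0.09, "dz": 0, "ax": 0, "ay": 0, "az": 0, "claw": 1},
    {"dx": 0, "dy": 0.09, "dz": 0, "ax": 0, "ay": 0, "az": 0, "claw": 1},
    {"dx": 0, "dy": 0.09, "dz": 0, "ax": 0, "ay": 0, "az": 0, "claw": 1},
    {"dx": 0, "dy": 0.09, "dz": 0, "ax": 0, "ay": 0, "az": 0, "claw": 1},
    {"dx": 0, "dy": 0.09, "dz": 0, "ax": 0, "ay": 0, "az": 0, "claw": 1},
    {"dx": 0, "dy": 0.09, "dz": 0, "ax": 0, "ay": 0, "az": 0, "claw": 1},
    {"dx": 0, "dy": 0.09, "dz": 0, "ax": 0, "ay": 0, "az": 0, "claw": 1},
    {"dx": 0, "dy": 0.06, "dz": 0, "ax": 0, "ay": 0, "az": 0, "claw": 1},
    {"dx": 0, "dy": 0, "dz": 0, "ax": 0, "ay": 0, "az": 0, "claw": 1},
    {"dx": 0, "dy": 0, "dz": 0, "ax": 0, "ay": 0, "az": 0, "claw": 1}
  ]
}}

```text
clock: 6.63
eef_pos: [595.3, 74.2, 157.4]
tool_rot: [[-0.476, 0.774, 0.417], [0.88, 0.419, 0.225], [-0.001, 0.474, -0.88]]
ft_force: [-13.8, -7.7, 7.5]
width: 17.6
gripper_force: 25.0
```

```bash
python3 st.py
```

```text
uyn [  44.48 -100.18   58.21] F -10.301897698046453 -0.25824682262058307 14.14114091680528 w 17.553573178353133 25.002895295619965 6.6333
```

Request:
{"fn": "move_arm", "kwargs": {
  "motion": [
    {"dx": 0, "dy": 0.04, "dz": 0, "ax": 0, "ay": 0, "az": 0, "claw": 1},
    {"dx": 0, "dy": 0.02, "dz": 0, "ax": 0, "ay": 0, "az": 0, "claw": 1},
    {"dx": 0, "dy": 0, "dz": 0, "ax": 0, "ay": 0, "az": 0, "claw": 1},
    {"dx": 0, "dy": 0, "dz": 0, "ax": 0, "ay": 0, "az": 0, "claw": 1}
  ]
}}

```text
clock: 6.97
eef_pos: [597.0, 75.1, 158.5]
tool_rot: [[-0.476, 0.774, 0.417], [0.88, 0.419, 0.225], [-0.001, 0.474, -0.881]]
ft_force: [-13.5, -8.2, 7.2]
width: 17.6
gripper_force: 25.0
```

```bash
python3 st.py
```

```text
uyn [  46.65 -100.18   58.21] F -10.439942034111024 -0.8196660459803539 13.853097639319385 w 17.564138631516187 25.0035560131073 6.9667
```

Request:
{"fn": "move_arm", "kwargs": {
  "motion": [
    {"dx": -0.08, "dy": 0, "dz": 0, "ax": 0, "ay": 0, "az": 0, "claw": 1},
    {"dx": -0.08, "dy": 0, "dz": 0, "ax": 0, "ay": 0, "az": 0, "claw": 1},
    {"dx": -0.08, "dy": 0, "dz": 0, "ax": 0, "ay": 0, "az": 0, "claw": 1},
    {"dx": -0.08, "dy": 0, "dz": 0, "ax": 0, "ay": 0, "az": 0, "claw": 1},
    {"dx": -0.08, "dy": 0, "dz": 0, "ax": 0, "ay": 0, "az": 0, "claw": 1},
    {"dx": 0, "dy": 0, "dz": 0, "ax": 0, "ay": 0, "az": 0, "claw": 1},
    {"dx": 0, "dy": 0, "dz": 0, "ax": 0, "ay": 0, "az": 0, "claw": 1}
  ]
}}

```text
clock: 7.55
eef_pos: [604.5, 61.0, 158.4]
tool_rot: [[-0.476, 0.775, 0.417], [0.88, 0.419, 0.225], [-0.0, 0.474, -0.881]]
ft_force: [-13.6, -8.1, 6.9]
width: 17.7
gripper_force: 25.0
```

```bash
python3 st.py
```

```text
uyn [  46.5  -116.12   58.2 ] F -10.526335741158276 -0.6904424705882214 13.664663807110207 w 17.656143506317605 25.00433474779129 7.55
```

Request:
{"fn": "move_arm", "kwargs": {
  "motion": [
    {"dx": 0, "dy": -0.06, "dz": 0, "ax": 0, "ay": 0, "az": 0, "claw": 1},
    {"dx": 0, "dy": -0.06, "dz": 0, "ax": 0, "ay": 0, "az": 0, "claw": 1},
    {"dx": 0, "dy": -0.06, "dz": 0, "ax": 0, "ay": 0, "az": 0, "claw": 1},
    {"dx": 0, "dy": -0.03, "dz": 0, "ax": 0, "ay": 0, "az": 0, "claw": 1},
    {"dx": 0, "dy": 0, "dz": 0, "ax": 0, "ay": 0, "az": 0, "claw": 1},
    {"dx": 0, "dy": 0, "dz": 0, "ax": 0, "ay": 0, "az": 0, "claw": 1}
  ]
}}

```text
clock: 8.05
eef_pos: [598.1, 57.7, 154.5]
tool_rot: [[-0.476, 0.774, 0.417], [0.88, 0.419, 0.225], [-0.0, 0.474, -0.88]]
ft_force: [-13.0, -6.6, 6.5]
width: 17.5
gripper_force: 25.0
```

```bash
python3 st.py
```

```text
uyn [  38.36 -115.97   58.2 ] F -9.677699084533536 0.33439737575143424 12.71806269911919 w 17.546477296364444 25.003176033496857 8.05
```

Request:
{"fn": "move_arm", "kwargs": {
  "motion": [
    {"dx": 0, "dy": 0, "dz": 0, "ax": 0, "ay": 0, "az": 0, "claw": 0.6},
    {"dx": 0, "dy": 0, "dz": 0, "ax": 0, "ay": 0, "az": 0, "claw": 0.6},
    {"dx": 0, "dy": 0, "dz": 0, "ax": 0, "ay": 0, "az": 0, "claw": 0.6},
    {"dx": 0, "dy": 0, "dz": 0, "ax": 0, "ay": 0, "az": 0, "claw": 0.6},
    {"dx": 0, "dy": 0, "dz": -0.4, "ax": 0, "ay": 0, "az": 0, "claw": 0.5},
    {"dx": 0, "dy": 0, "dz": -0.7, "ax": 0, "ay": 0, "az": 0, "claw": 0.5},
    {"dx": 0.3, "dy": 0, "dz": -0.8, "ax": 0, "ay": 0, "az": 0, "claw": 0.5},
    {"dx": 0.6, "dy": -0.2, "dz": -0.8, "ax": 0, "ay": 0, "az": 0, "claw": 0.5},
    {"dx": 0.6, "dy": -0.2, "dz": -0.5, "ax": 0, "ay": 0, "az": 0, "claw": 0.5},
    {"dx": 0, "dy": 0, "dz": 0, "ax": 0, "ay": 0, "az": 0, "claw": 0.5},
    {"dx": 0, "dy": 0, "dz": 0, "ax": 0, "ay": 0, "az": 0, "claw": 0.5}
  ]
}}

```text
clock: 8.97
eef_pos: [505.4, 76.5, 262.3]
tool_rot: [[-0.475, 0.77, 0.426], [0.88, 0.418, 0.227], [-0.003, 0.483, -0.876]]
ft_force: [-0.2, -0.9, -0.4]
width: 47.5
gripper_force: 0.0
```

```bash
python3 st.py
python3 - <<'E'
from h import *
import pickle
m=mag(*np.load('mag.npy')[:3])
p=shot('wrist'); pickle.dump(p,open('w3.pkl','wb'))
im=cv2.resize(p['color'],None,fx=2,fy=2,interpolation=2)
def poly(P,col): cv2.polylines(im,[((proj(p,np.array(P))+.5)*2).astype(int)],True,col,1)
for b in(52,26,0,-26,-52): poly([mp(m,-2+i*11,b+j*9,66) for i,j in((1,1),(1,-1),(-1,-1),(-1,1))],(0,255,255))
poly([mp(m,39+9*np.cos(t),-116+9*np.sin(t),84) for t in np.linspace(0,6.28,24)],(0,0,255))
poly([mp(m,a+19.5,b,38) for a,b in((13.5,-65),(25.5,-65),(25.5,65),(13.5,65))],(255,0,0))
cv2.imwrite('pics/v8.png',im[60:660,160:960])
q=shot('side')
R=[]
for t in['die_red']:
  for s in (q,shot('scene')):
    for f in env.find_in(s,t): print(t,f['confidence'],toW(s,f['at']))
E
```

```text
uyn [ 26.25 -55.48 187.73] F -0.7267953481462783 -0.6775904374915782 -0.04964421162022382 w 47.50938990490471 0.0 8.9667
die_red 0.87 [ 424.5946511 -261.6223096   33.7041747]
die_red 0.65 [444.23507739 -91.69027001  29.42801081]
die_red 0.62 [ 444.38424886 -254.54644807   36.46652641]
die_red 0.47 [463.68459345 -84.84163489  26.85907704]
die_red 0.18 [594.82219557  92.71596436  73.43544724]
```

View pics/v8.png

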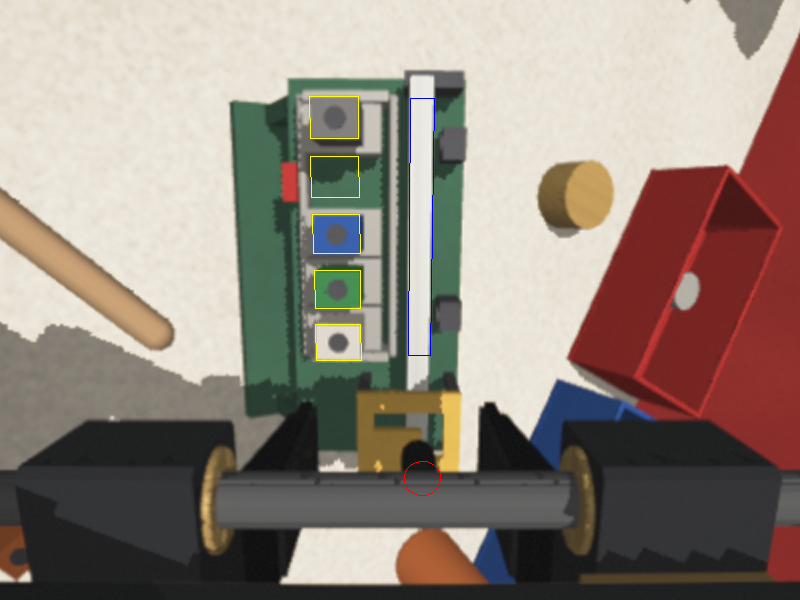

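Run:
```python
from h import *
R=np.array([[0,1,0],[1,0,0],[0,0,-1.]]); plan(R,[435,-247,195],.9)
```

```text
rows 10 d [-0.744 -0.418  0.032] a [ 0.487 -0.124  0.483]
```

Request:
{"fn": "move_arm", "kwargs": {
  "motion": [
    {"dx": -0.744, "dy": -0.418, "dz": 0.032, "ax": 0.487, "ay": -0.124, "az": 0.483, "claw": 0.4},
    {"dx": -0.744, "dy": -0.418, "dz": 0.032, "ax": 0.487, "ay": -0.124, "az": 0.483, "claw": 0.4},
    {"dx": -0.744, "dy": -0.418, "dz": 0.032, "ax": 0.487, "ay": -0.124, "az": 0.483, "claw": 0.4},
    {"dx": -0.744, "dy": -0.418, "dz": 0.032, "ax": 0.487, "ay": -0.124, "az": 0.483, "claw": 0.4},
    {"dx": -0.744, "dy": -0.418, "dz": 0.032, "ax": 0.487, "ay": -0.124, "az": 0.483, "claw": 0.4},
    {"dx": -0.744, "dy": -0.418, "dz": 0.032, "ax": 0.487, "ay": -0.124, "az": 0.483, "claw": 0.4},
    {"dx": -0.744, "dy": -0.418, "dz": 0.032, "ax": 0.487, "ay": -0.124, "az": 0.483, "claw": 0.4},
    {"dx": -0.744, "dy": -0.418, "dz": 0.032, "ax": 0.487, "ay": -0.124, "az": 0.483, "claw": 0.4},
    {"dx": -0.744, "dy": -0.418, "dz": 0.032, "ax": 0.487, "ay": -0.124, "az": 0.483, "claw": 0.4},
    {"dx": -0.744, "dy": -0.418, "dz": 0.032, "ax": 0.487, "ay": -0.124, "az": 0.483, "claw": 0.4},
    {"dx": 0, "dy": 0, "dz": 0, "ax": 0, "ay": 0, "az": 0, "claw": 0.4},
    {"dx": 0, "dy": 0, "dz": 0, "ax": 0, "ay": 0, "az": 0, "claw": 0.4}
  ]
}}

```text
clock: 10.22
eef_pos: [435.0, -247.9, 195.1]
tool_rot: [[0.002, 1.0, 0.001], [1.0, -0.002, 0.002], [0.002, 0.001, -1.0]]
ft_force: [-0.4, 0.3, -0.2]
width: 56.9
gripper_force: 0.0
```

Run:
```python
from h import *
import pickle
from scipy.optimize import least_squares
np.set_printoptions(precision=2,suppress=True)
p=shot('wrist'); pickle.dump(p,open('w4.pkl','wb'))
print(env.get_obs()['eef_pos'])
for f in env.find_in(p,'die_red'): print(f['confidence'],toW(p,f['at']),proj(p,toW(p,f['at'])))
# silhouette fit
cs=env.cut_out(p,'die_red'); mask=cs[0]['region'].astype(np.uint8)
c=[toW(p,f['at']) for f in env.find_in(p,'die_red')][0]
ys,xs=np.nonzero(mask); print('mask',xs.min(),xs.max(),ys.min(),ys.max(),mask.sum())
hsv=cv2.cvtColor(p['color'],cv2.COLOR_BGR2HSV)
def box(x,y,t,a,b,z0,z1):
    R=np.array([[np.cos(t),-np.sin(t)],[np.sin(t),np.cos(t)]])
    return np.array([np.r_[R@[i*a,j*b]+[x,y],z] for z in(z0,z1) for i in(-1,1) for j in(-1,1)])
def sil(q,sc=4):
    im=np.zeros((420*sc,560*sc),np.uint8)
    for B in(box(*q,20,12,4,34),box(*q,11,9,34,70)):
        h=cv2.convexHull(((proj(p,B)+.5)*sc).astype(np.int32)); cv2.fillConvexPoly(im,h,255)
    return cv2.resize(im,(560,420),interpolation=cv2.INTER_AREA)/255.
from scipy.optimize import minimize
best=None
for t0 in np.radians(np.arange(0,180,15)):
    r=minimize(lambda q:np.abs(sil((q[0],q[1],q[2]))-mask).sum(),[c[0],c[1],t0],method='Nelder-Mead',options=dict(initial_simplex=[[c[0],c[1],t0],[c[0]+5,c[1],t0],[c[0],c[1]+5,t0],[c[0],c[1],t0+.15]],maxiter=80))
    if best is None or r.fun<best.fun: best=r
print(best.x,np.degrees(best.x[2]),best.fun); np.save('red.npy',best.x)
u0,v0=proj(p,c)[0]; s=8
im=cv2.resize(p['color'],None,fx=s,fy=s,interpolation=2)
for B in(box(*best.x,20,12,4,34),box(*best.x,11,9,34,70)):
    q=((proj(p,B)+.5)*s).astype(int)
    for i in range(8):
        for j in range(i): 
            if bin(i^j).count('1')==1: cv2.line(im,tuple(map(int,q[i])),tuple(map(int,q[j])),(0,255,0),1)
x0,y0=int(u0*s)-400,int(v0*s)-300; cv2.imwrite('pics/v9.png',im[max(y0,0):y0+600,max(x0,0):x0+800])
```

```text
[ 435.22 -247.09  195.5 ]
0.89 [ 431.58 -253.76   42.38] [[275.16 203.93]]
0.78 [451.85 -89.32  51.19] [[295.71  35.97]]
mask 276 314 2 61 1365
[ 441.05 -243.47    1.54] 88.50780388555714 2206.568627450981
```

View pics/v9.png

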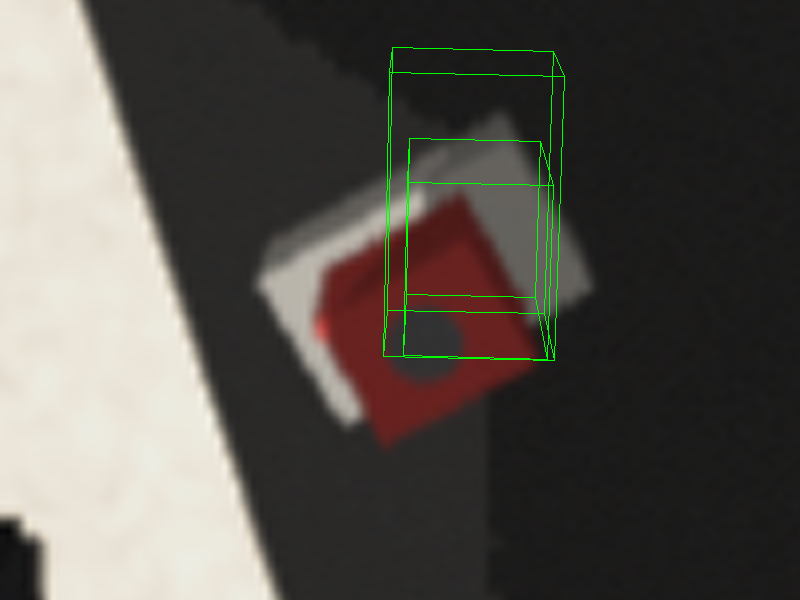

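```bash
cat > fit.py <<'E'
from h import *
import pickle
from scipy.optimize import minimize
np.set_printoptions(precision=2,suppress=True)
p=pickle.load(open('w4.pkl','rb'))
img=p['color'].astype(float)
g=img.max(axis=2); b,r=img[...,0],img[...,2]
Y,X=np.mgrid[:420,:560]
redm=((r>1.8*b)&(r>60)&(abs(X-278)<25)&(abs(Y-205)<25)).astype(np.uint8)
redm=cv2.morphologyEx(redm,cv2.MORPH_CLOSE,np.ones((7,7)))
steel=((g>70)&(abs(X-278)<23)&(abs(Y-203)<25)&(X>255)).astype(np.uint8)|redm
n,l,s,_=cv2.connectedComponentsWithStats(steel); steel=(l==l[196,290]) if 0 else (l==1+np.argmax(s[1:,4]))
steel=steel|(redm>0)
print(redm.sum(),steel.sum(),np.argwhere(steel).min(0),np.argwhere(steel).max(0))
def box(x,y,t,a,b,z0,z1):
    R=np.array([[np.cos(t),-np.sin(t)],[np.sin(t),np.cos(t)]])
    return np.array([np.r_[R@[i*a,j*b]+[x,y],z] for z in(z0,z1) for i in(-1,1) for j in(-1,1)])
def sil(B,sc=8):
    im=np.zeros((60*sc,60*sc),np.uint8)
    cv2.fillConvexPoly(im,cv2.convexHull(((proj(p,B)+.5-[250,175])*sc).astype(np.int32)),255)
    return cv2.resize(im,(60,60),interpolation=cv2.INTER_AREA)/255.
rm=redm[175:235,250:310]; sm=steel[175:235,250:310]
def cost(q):
    P=sil(box(*q,11,9,34,70)); S=np.maximum(P,sil(box(*q,20,12,4,34)))
    return np.abs(P-rm).sum()+np.abs(S-sm).sum()
best=None
for t0 in(.4,.5,.6):
    for x0 in (430,436):
        a=[x0,-258,t0]; r_=minimize(cost,a,method='Nelder-Mead',options=dict(initial_simplex=[a,[a[0]+5,a[1],t0],[a[0],a[1]+5,t0],[a[0],a[1],t0+.15]],maxiter=200))
        if best is None or r_.fun<best.fun: best=r_
print(best.x,np.degrees(best.x[2]),best.fun); np.save('red.npy',best.x)
# dark disc centre at height 70
print('disc',onz(p,(1801+424)/8-.5,(1331+345)/8-.5,70))
s=8
im=cv2.resize(p['color'],None,fx=s,fy=s,interpolation=2)
for B in(box(*best.x,20,12,4,34),box(*best.x,11,9,34,70)):
    q=((proj(p,B)+.5)*s).astype(int)
    for i in range(8):
        for j in range(i): 
            if bin(i^j).count('1')==1: cv2.line(im,tuple(map(int,q[i])),tuple(map(int,q[j])),(0,255,0),1)
cv2.imwrite('pics/v10.png',im[1331:1931,1801:2601][:, :700])
E
python3 fit.py
```

```text
466 959 [182 257] [221 298]
[ 434.28 -253.58    0.51] 29.26387933863212 190.12941176470588
disc [ 434.33 -252.83   70.  ]
```

View pics/v10.png

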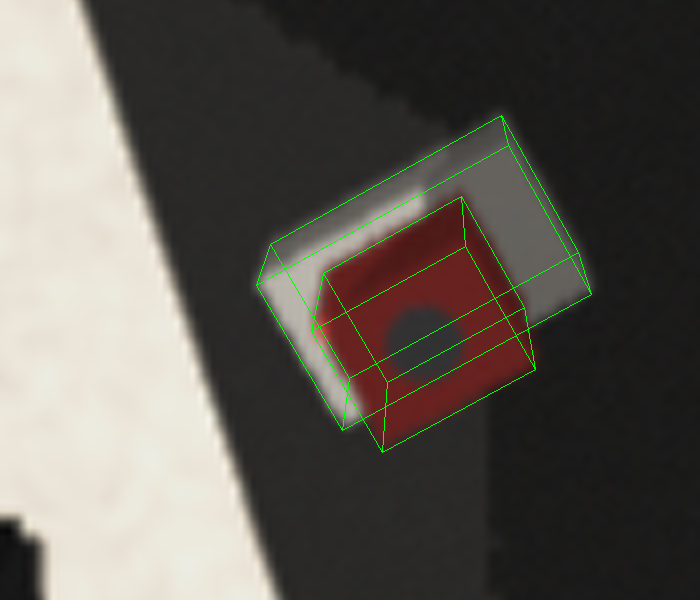

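```bash
cat >> h.py <<'E'
def dieR(t): return np.array([[-np.sin(t),np.cos(t),0],[np.cos(t),np.sin(t),0],[0,0,-1.]])
E
python3 - <<'E'
from h import *
x,y,t=434.3,-253.3,np.radians(29.2); R=dieR(t)
plan(R,[x,y,95],.9); plan(R,[x,y,41],.4,start=(R,[x,y,95]))
E
```

```text
rows 6 d [-0.028 -0.012  0.423] a [ 0.004  0.001 -0.846]
rows 4 d [0.    0.    0.337] a [0. 0. 0.]
```

Request:
{"fn": "move_arm", "kwargs": {
  "motion": [
    {"dx": -0.028, "dy": -0.012, "dz": 0.423, "ax": 0.004, "ay": 0, "az": -0.846, "claw": 0.5},
    {"dx": -0.028, "dy": -0.012, "dz": 0.423, "ax": 0.004, "ay": 0, "az": -0.846, "claw": 0.5},
    {"dx": -0.028, "dy": -0.012, "dz": 0.423, "ax": 0.004, "ay": 0, "az": -0.846, "claw": 0.5},
    {"dx": -0.028, "dy": -0.012, "dz": 0.423, "ax": 0.004, "ay": 0, "az": -0.846, "claw": 0.5},
    {"dx": -0.028, "dy": -0.012, "dz": 0.423, "ax": 0.004, "ay": 0, "az": -0.846, "claw": 0.5},
    {"dx": -0.028, "dy": -0.012, "dz": 0.423, "ax": 0.004, "ay": 0, "az": -0.846, "claw": 0.5},
    {"dx": 0, "dy": 0, "dz": 0, "ax": 0, "ay": 0, "az": 0, "claw": 0.5},
    {"dx": 0, "dy": 0, "dz": 0, "ax": 0, "ay": 0, "az": 0, "claw": 0.5},
    {"dx": 0, "dy": 0, "dz": 0, "ax": 0, "ay": 0, "az": 0, "claw": 0.5}
  ]
}}

```text
clock: 11.17
eef_pos: [434.8, -254.0, 96.5]
tool_rot: [[-0.486, 0.874, 0.002], [0.874, 0.486, -0.002], [-0.003, 0.001, -1.0]]
ft_force: [-0.1, 0.1, 0.1]
width: 47.5
gripper_force: 0.0
```

Run:
```python
from h import *
x,y,t=434.3,-253.3,np.radians(29.2); R=dieR(t)
o=env.get_obs(); print(o['eef_pos'],o['width'],np.degrees(Ro.from_matrix(R.T@np.array(o['tool_rot'])).as_rotvec()))
plan(R,[x,y,41],.36)
```

```text
[ 434.82786286 -254.00175352   96.48226187] 47.50838084219653 [-0.0417228  -0.15415499  0.12835106]
rows 4 d [ 0.006 -0.001  0.347] a [ 0.002  0.007 -0.006]
```

Request:
{"fn": "move_arm", "kwargs": {
  "motion": [
    {"dx": 0.006, "dy": 0, "dz": 0.347, "ax": 0, "ay": 0, "az": 0, "claw": 0.5},
    {"dx": 0.006, "dy": 0, "dz": 0.347, "ax": 0, "ay": 0, "az": 0, "claw": 0.5},
    {"dx": 0.006, "dy": 0, "dz": 0.347, "ax": 0, "ay": 0, "az": 0, "claw": 0.5},
    {"dx": 0.006, "dy": 0, "dz": 0.347, "ax": 0, "ay": 0, "az": 0, "claw": 0.5},
    {"dx": 0, "dy": 0, "dz": 0, "ax": 0, "ay": 0, "az": 0, "claw": 0.5},
    {"dx": 0, "dy": 0, "dz": 0, "ax": 0, "ay": 0, "az": 0, "claw": 0.5}
  ]
}}

```text
clock: 11.67
eef_pos: [434.0, -253.4, 40.6]
tool_rot: [[-0.486, 0.874, 0.001], [0.874, 0.486, -0.001], [-0.002, 0.0, -1.0]]
ft_force: [0.1, 0.2, -0.4]
width: 47.9
gripper_force: 0.0
```

Request:
{"fn": "move_arm", "kwargs": {
  "motion": [
    {"dx": 0, "dy": 0, "dz": 0, "ax": 0, "ay": 0, "az": 0, "claw": 1},
    {"dx": 0, "dy": 0, "dz": 0, "ax": 0, "ay": 0, "az": 0, "claw": 1},
    {"dx": 0, "dy": 0, "dz": 0, "ax": 0, "ay": 0, "az": 0, "claw": 1},
    {"dx": 0, "dy": 0, "dz": 0, "ax": 0, "ay": 0, "az": 0, "claw": 1},
    {"dx": 0, "dy": 0, "dz": 0, "ax": 0, "ay": 0, "az": 0, "claw": 1},
    {"dx": 0, "dy": 0, "dz": 0, "ax": 0, "ay": 0, "az": 0, "claw": 1},
    {"dx": 0, "dy": 0, "dz": 0, "ax": 0, "ay": 0, "az": 0, "claw": 1},
    {"dx": 0, "dy": 0, "dz": 0, "ax": 0, "ay": 0, "az": 0, "claw": 1}
  ],
  "squeeze": 25
}}

```text
clock: 12.33
eef_pos: [434.0, -253.7, 40.5]
tool_rot: [[-0.487, 0.874, 0.001], [0.874, 0.487, -0.002], [-0.002, 0.0, -1.0]]
ft_force: [-1.3, 0.3, 5.5]
width: 21.7
gripper_force: 25.0
```

Run:
```python
from h import *
m=mag(*np.load('mag.npy')[:3]);R=magR(m)
o=env.get_obs(); print(o['eef_pos'],o['width'],o['gripper_force'])
R0=np.array(o['tool_rot']);P=np.array(o['eef_pos'])
D=R0.T@(np.array([434.3,-253.3,4])-P); print('die origin in tool',D)
np.save('D.npy',D)
# lift straight 180 then to pre-insert
P1=P+[0,0,190]; P2=mp(m,0,26,115); print(P2)
plan(R,P2,.8,start=(R0,P1))
```

```text
[ 433.97840633 -253.73174084   40.46563133] 21.735757468992535 24.991054236888885
die origin in tool [ 0.29667967  0.48735445 36.46514168]
[477.12923134 153.81463668 185.92199462]
rows 13 d [0.647 0.423 0.187] a [-0.385 -0.001  0.011]
```

Request:
{"fn": "move_arm", "kwargs": {
  "motion": [
    {"dx": 0, "dy": 0, "dz": -0.2, "ax": 0, "ay": 0, "az": 0, "claw": 1},
    {"dx": 0, "dy": 0, "dz": -0.5, "ax": 0, "ay": 0, "az": 0, "claw": 1},
    {"dx": 0, "dy": 0, "dz": -0.8, "ax": 0, "ay": 0, "az": 0, "claw": 1},
    {"dx": 0, "dy": 0, "dz": -0.8, "ax": 0, "ay": 0, "az": 0, "claw": 1},
    {"dx": 0, "dy": 0, "dz": -0.8, "ax": 0, "ay": 0, "az": 0, "claw": 1},
    {"dx": 0, "dy": 0, "dz": -0.8, "ax": 0, "ay": 0, "az": 0, "claw": 1},
    {"dx": 0, "dy": 0, "dz": -0.8, "ax": 0, "ay": 0, "az": 0, "claw": 1},
    {"dx": 0, "dy": 0, "dz": 0, "ax": 0, "ay": 0, "az": 0, "claw": 1},
    {"dx": 0, "dy": 0, "dz": 0, "ax": 0, "ay": 0, "az": 0, "claw": 1}
  ]
}}

```text
clock: 13.08
eef_pos: [434.3, -253.7, 229.8]
tool_rot: [[-0.487, 0.874, 0.004], [0.874, 0.487, -0.003], [-0.005, 0.002, -1.0]]
ft_force: [-0.1, 0.4, -2.7]
width: 22.0
gripper_force: 25.0
```

Request:
{"fn": "move_arm", "kwargs": {
  "motion": [
    {"dx": 0.647, "dy": 0.423, "dz": 0.187, "ax": -0.385, "ay": 0, "az": 0.011, "claw": 1},
    {"dx": 0.647, "dy": 0.423, "dz": 0.187, "ax": -0.385, "ay": 0, "az": 0.011, "claw": 1},
    {"dx": 0.647, "dy": 0.423, "dz": 0.187, "ax": -0.385, "ay": 0, "az": 0.011, "claw": 1},
    {"dx": 0.647, "dy": 0.423, "dz": 0.187, "ax": -0.385, "ay": 0, "az": 0.011, "claw": 1},
    {"dx": 0.647, "dy": 0.423, "dz": 0.187, "ax": -0.385, "ay": 0, "az": 0.011, "claw": 1},
    {"dx": 0.647, "dy": 0.423, "dz": 0.187, "ax": -0.385, "ay": 0, "az": 0.011, "claw": 1},
    {"dx": 0.647, "dy": 0.423, "dz": 0.187, "ax": -0.385, "ay": 0, "az": 0.011, "claw": 1},
    {"dx": 0.647, "dy": 0.423, "dz": 0.187, "ax": -0.385, "ay": 0, "az": 0.011, "claw": 1},
    {"dx": 0.647, "dy": 0.423, "dz": 0.187, "ax": -0.385, "ay": 0, "az": 0.011, "claw": 1},
    {"dx": 0.647, "dy": 0.423, "dz": 0.187, "ax": -0.385, "ay": 0, "az": 0.011, "claw": 1},
    {"dx": 0.647, "dy": 0.423, "dz": 0.187, "ax": -0.385, "ay": 0, "az": 0.011, "claw": 1},
    {"dx": 0.647, "dy": 0.423, "dz": 0.187, "ax": -0.385, "ay": 0, "az": 0.011, "claw": 1}
  ]
}}

```text
clock: 14.08
eef_pos: [470.8, 124.0, 179.1]
tool_rot: [[-0.475, 0.79, 0.388], [0.88, 0.424, 0.214], [0.004, 0.443, -0.897]]
ft_force: [0.3, 0.2, -2.3]
width: 21.6
gripper_force: 25.0
```

```bash
python3 st.py
python3 - <<'E'
from h import *
m=mag(*np.load('mag.npy')[:3]);R=magR(m); plan(R,mp(m,0,26,115))
E
```

```text
uyn [-20.56   2.77 118.48] F -0.7640639545313089 0.012628999140358239 -2.18271974361756 w 21.592381290795746 24.98651146888733 14.0833
rows 1 d [0.581 0.516 0.068] a [-0.415 -0.044 -0.013]
```

Request:
{"fn": "move_arm", "kwargs": {
  "motion": [
    {"dx": 0.58, "dy": 0.5, "dz": 0.07, "ax": -0.415, "ay": -0.044, "az": -0.013, "claw": 1},
    {"dx": 0, "dy": 0, "dz": 0, "ax": 0, "ay": 0, "az": 0, "claw": 1},
    {"dx": 0, "dy": 0, "dz": 0, "ax": 0, "ay": 0, "az": 0, "claw": 1},
    {"dx": 0, "dy": 0, "dz": 0, "ax": 0, "ay": 0, "az": 0, "claw": 1}
  ]
}}

```text
clock: 14.42
eef_pos: [477.4, 151.9, 186.8]
tool_rot: [[-0.475, 0.772, 0.422], [0.88, 0.418, 0.226], [-0.002, 0.479, -0.878]]
ft_force: [-0.3, -0.7, -1.7]
width: 21.6
gripper_force: 25.0
```

```bash
python3 st.py
python3 - <<'E'
from h import *
import pickle
m=mag(*np.load('mag.npy')[:3]);R=magR(m); plan(R,mp(m,-.5,25.7,60),.3)
# check neighbours again from here, if visible
p=shot('wrist'); pickle.dump(p,open('w5.pkl','wb'))
for b in(52,26,0,-26,-52): print(b,proj(p,mp(m,-2,b,66))[0])
for s in('side','scene'):
    q=shot(s)
    for t in('die_red',):
        for f in env.find_in(q,t): print(s,f['confidence'],tm(m,toW(q,f['at'])))
E
```

```text
uyn [ -0.13  24.2  116.11] F -1.2852824518212493 -0.4554896972410026 -1.2019373689765012 w 21.621390652952634 24.99288260936737 14.4167
rows 5 d [ 0.008 -0.002  0.281] a [-0.002  0.002  0.003]
52 [275.52961927 188.96969091]
26 [275.57871454 223.04352073]
0 [275.62750916 255.30560038]
-26 [275.67576007 285.82943539]
-52 [275.72328335 314.69386918]
side 0.67 [-200.45545617 -176.3578231    46.490965  ]
side 0.48 [-10.17928333  15.0738762  111.15210135]
scene 0.77 [-186.15025225 -177.01746889   35.29418081]
scene 0.64 [  5.27103632  12.31016748 109.63109216]
```

Request:
{"fn": "move_arm", "kwargs": {
  "motion": [
    {"dx": 0.038, "dy": -0.01, "dz": 0.1, "ax": -0.01, "ay": 0.01, "az": 0.01, "claw": 1},
    {"dx": 0, "dy": 0, "dz": 0, "ax": 0, "ay": 0, "az": 0, "claw": 1},
    {"dx": 0, "dy": 0, "dz": 0, "ax": 0, "ay": 0, "az": 0, "claw": 1}
  ]
}}

```text
clock: 14.92
eef_pos: [479.3, 154.0, 185.2]
tool_rot: [[-0.474, 0.771, 0.425], [0.881, 0.416, 0.228], [-0.001, 0.482, -0.876]]
ft_force: [-0.1, -0.4, -1.9]
width: 22.1
gripper_force: 25.0
```

Run:
```python
from h import *
np.set_printoptions(precision=2,suppress=True)
m=mag(*np.load('mag.npy')[:3]);R=magR(m); A=[]
for i in range(6):
    p=shot('wrist'); o=env.get_obs(); A.append(np.r_[tm(m,o['eef_pos']),np.degrees(Ro.from_matrix(R.T@np.array(o['tool_rot'])).as_rotvec())])
print(np.mean(A,0),np.std(A,0))
T=np.mean(A,0)
for b in (52,0):
    c=proj(p,mp(m,-2,b,66))[0]; r=5;x0,y0=int(round(c[0]))-r,int(round(c[1]))-r
    g=p['color'][y0:y0+11,x0:x0+11].max(axis=2).astype(float); print(c,g.min(),g.max()); w=np.clip(115-g,0,None); Y,X=np.mgrid[:11,:11]
    print(x0+(w*X).sum()/w.sum(),y0+(w*Y).sum()/w.sum())
print(g.astype(int))
plan(R,mp(m,-.5,25.7,60),.3)
```

```text
[  1.87  25.27 113.77  -0.25  -0.08  -0.02] [0.13 0.04 0.1  0.01 0.   0.01]
[272.23 191.03] 85.0 118.0
272.16172882537467 190.9372603694667
[272.57 257.8 ] 51.0 105.0
273.81491464510333 259.0579514824798
[[ 91  91  92  91  91  91  91  91  91  91  91]
 [103 103 103 103 103 103 103 103 103 104 104]
 [104 104 103 104 104 103 104 103 104 104 105]
 [104 103 104 104 103 104 103 104 104 103 104]
 [104 104 104 103 104 104 104 103 104 105 104]
 [104 103 103 103 103 104 103 103 104 104 104]
 [103 104 104 104 104 104 103 104 103 103 103]
 [103 104 103 103 104 103 103 102 101  98  97]
 [104 104 104 104 103 101  94  90  86  78  77]
 [104 104 103 103  97  86  70  62  56  53  54]
 [103 104 102  92  77  58  52  51  51  51  51]]
rows 5 d [ 0.   -0.01  0.27] a [0.01 0.   0.  ]
```

Request:
{"fn": "move_arm", "kwargs": {
  "motion": [
    {"dx": 0.011, "dy": -0.06, "dz": 0, "ax": 0.04, "ay": 0.015, "az": 0, "claw": 1},
    {"dx": 0, "dy": 0, "dz": 0.26, "ax": 0, "ay": 0, "az": 0, "claw": 1},
    {"dx": 0, "dy": 0, "dz": 0.26, "ax": 0, "ay": 0, "az": 0, "claw": 1},
    {"dx": 0, "dy": 0, "dz": 0.26, "ax": 0, "ay": 0, "az": 0, "claw": 1},
    {"dx": 0, "dy": 0, "dz": 0.26, "ax": 0, "ay": 0, "az": 0, "claw": 1},
    {"dx": 0, "dy": 0, "dz": 0, "ax": 0, "ay": 0, "az": 0, "claw": 1},
    {"dx": 0, "dy": 0, "dz": 0, "ax": 0, "ay": 0, "az": 0, "claw": 1},
    {"dx": 0, "dy": 0, "dz": 0, "ax": 0, "ay": 0, "az": 0, "claw": 1}
  ]
}}

```text
clock: 15.88
eef_pos: [495.0, 163.1, 148.6]
tool_rot: [[-0.475, 0.772, 0.423], [0.88, 0.417, 0.228], [-0.0, 0.48, -0.877]]
ft_force: [0.8, -0.5, -1.5]
width: 21.6
gripper_force: 25.0
```

```bash
cat >> st.py <<'E'
R=magR(m);A=[]
for i in range(5):
    env.capture('side'); o=env.get_obs(); A.append(np.r_[tm(m,o['eef_pos']),np.degrees(Ro.from_matrix(R.T@np.array(o['tool_rot'])).as_rotvec()),np.array(o['ft_force'])@np.c_[m[1],m[2],m[3]]])
print(np.mean(A,0),A[-1][:3])
E
python3 st.py
```

```text
uyn [-0.19 25.73 72.58] F -0.316491888727568 -0.8006509791268253 -1.5878451745133164 w 21.609491318623107 24.993142783641815 15.8833
[ 0.11 25.61 72.82 -0.09 -0.02 -0.04 -0.47 -0.18 -1.54] [-0.01 25.63 72.72]
```

Request:
{"fn": "move_arm", "kwargs": {
  "motion": [
    {"dx": 0.002, "dy": -0.013, "dz": 0.1, "ax": 0.015, "ay": 0, "az": 0, "claw": 1},
    {"dx": 0, "dy": 0, "dz": 0.1, "ax": 0, "ay": 0, "az": 0, "claw": 1},
    {"dx": 0, "dy": 0, "dz": 0.1, "ax": 0, "ay": 0, "az": 0, "claw": 1},
    {"dx": 0, "dy": 0, "dz": 0.1, "ax": 0, "ay": 0, "az": 0, "claw": 1},
    {"dx": 0, "dy": 0, "dz": 0.1, "ax": 0, "ay": 0, "az": 0, "claw": 1}
  ]
}}

```text
clock: 16.55
eef_pos: [502.9, 167.7, 129.6]
tool_rot: [[-0.475, 0.773, 0.421], [0.88, 0.417, 0.227], [0.0, 0.478, -0.878]]
ft_force: [0.0, -0.4, -2.0]
width: 22.0
gripper_force: 25.0
```

```bash
python3 st.py
```

```text
uyn [-1.34 25.95 51.5 ] F -1.0967803084195216 -0.36226026446145076 -1.716621158985703 w 21.956630880217027 24.993182122707367 16.55
[-1.61 26.02 51.49  0.13  0.04 -0.02 -1.34 -0.08 -1.52] [-1.05 25.89 52.07]
```

Request:
{"fn": "move_arm", "kwargs": {
  "motion": [
    {"dx": 0, "dy": 0.01, "dz": 0.07, "ax": 0, "ay": 0, "az": 0, "claw": 1},
    {"dx": 0, "dy": 0, "dz": 0.07, "ax": 0, "ay": 0, "az": 0, "claw": 1},
    {"dx": 0, "dy": 0, "dz": 0.07, "ax": 0, "ay": 0, "az": 0, "claw": 1},
    {"dx": 0, "dy": 0, "dz": 0.07, "ax": 0, "ay": 0, "az": 0, "claw": 1},
    {"dx": 0, "dy": 0, "dz": 0.04, "ax": 0, "ay": 0, "az": 0, "claw": 1},
    {"dx": 0, "dy": 0, "dz": 0, "ax": 0, "ay": 0, "az": 0, "claw": 1}
  ]
}}

```text
clock: 17.3
eef_pos: [508.4, 170.6, 118.5]
tool_rot: [[-0.475, 0.773, 0.42], [0.88, 0.417, 0.227], [0.0, 0.478, -0.879]]
ft_force: [-0.0, 0.0, -1.4]
width: 22.1
gripper_force: 25.0
```

```bash
python3 st.py
```

```text
uyn [-1.17 25.99 38.84] F -0.6703535321706682 0.021066461092057395 -1.2389984081972658 w 22.082867739160385 24.992982745170593 17.3
[-0.71 25.89 39.29  0.07  0.02 -0.03 -0.32  0.05 -1.08] [-0.53 25.84 39.44]
```

Still free; floor expected at about 36.5. Ease down in small steps.

Request:
{"fn": "move_arm", "kwargs": {
  "motion": [
    {"dx": 0, "dy": 0, "dz": 0.025, "ax": 0, "ay": 0, "az": 0, "claw": 1},
    {"dx": 0, "dy": 0, "dz": 0.025, "ax": 0, "ay": 0, "az": 0, "claw": 1},
    {"dx": 0, "dy": 0, "dz": 0.02, "ax": 0, "ay": 0, "az": 0, "claw": 1},
    {"dx": 0, "dy": 0, "dz": 0, "ax": 0, "ay": 0, "az": 0, "claw": 1},
    {"dx": 0, "dy": 0, "dz": 0, "ax": 0, "ay": 0, "az": 0, "claw": 1}
  ]
}}

```text
clock: 17.97
eef_pos: [509.8, 171.3, 116.9]
tool_rot: [[-0.475, 0.773, 0.421], [0.88, 0.417, 0.227], [-0.0, 0.478, -0.878]]
ft_force: [-1.7, -0.8, 0.0]
width: 22.1
gripper_force: 25.0
```

```bash
python3 st.py
```

```text
uyn [-0.59 25.85 36.64] F -1.6412776369904527 0.10415713175516642 0.9060910482101283 w 22.14594493553952 24.99462604522705 17.9667
[-0.6  25.85 36.64  0.06  0.01 -0.03 -1.56  0.25  1.24] [-0.58 25.84 36.64]
```

Request:
{"fn": "move_arm", "kwargs": {
  "motion": [
    {"dx": 0, "dy": 0, "dz": 0.01, "ax": 0, "ay": 0, "az": 0, "claw": 1},
    {"dx": 0, "dy": 0, "dz": 0, "ax": 0, "ay": 0, "az": 0, "claw": 0.68},
    {"dx": 0, "dy": 0, "dz": 0, "ax": 0, "ay": 0, "az": 0, "claw": 0.68},
    {"dx": 0, "dy": 0, "dz": 0, "ax": 0, "ay": 0, "az": 0, "claw": 0.68},
    {"dx": 0, "dy": 0, "dz": 0, "ax": 0, "ay": 0, "az": 0, "claw": 0.68},
    {"dx": 0, "dy": 0, "dz": 0, "ax": 0, "ay": 0, "az": 0, "claw": 0.68}
  ]
}}

```text
clock: 18.72
eef_pos: [510.1, 171.4, 116.5]
tool_rot: [[-0.475, 0.773, 0.421], [0.88, 0.417, 0.227], [-0.0, 0.479, -0.878]]
ft_force: [0.1, 0.1, 0.2]
width: 30.5
gripper_force: 0.0
```

```bash
python3 st.py
```

```text
uyn [-0.48 25.83 36.17] F 0.22439281144722403 0.013516063504425675 0.048655113571806075 w 30.463568293788477 0.0 18.7167
[-0.63 25.86 36.13  0.06  0.01 -0.03 -0.3   0.08 -0.05] [-0.68 25.87 36.13]
```

Request:
{"fn": "move_arm", "kwargs": {
  "motion": [
    {"dx": 0, "dy": 0, "dz": -0.2, "ax": 0, "ay": 0, "az": 0, "claw": 0.68},
    {"dx": 0, "dy": 0, "dz": -0.5, "ax": 0, "ay": 0, "az": 0, "claw": 0.68},
    {"dx": 0, "dy": 0, "dz": -0.75, "ax": 0, "ay": 0, "az": 0, "claw": 0.6},
    {"dx": -0.5, "dy": 0.2, "dz": -0.75, "ax": 0, "ay": 0, "az": 0, "claw": 0.5},
    {"dx": -0.5, "dy": 0.2, "dz": -0.75, "ax": 0, "ay": 0, "az": 0, "claw": 0.5},
    {"dx": -0.5, "dy": 0.2, "dz": -0.75, "ax": 0, "ay": 0, "az": 0, "claw": 0.5},
    {"dx": -0.5, "dy": 0.1, "dz": 0, "ax": 0, "ay": 0, "az": 0, "claw": 0.5},
    {"dx": 0, "dy": 0, "dz": 0, "ax": 0, "ay": 0, "az": 0, "claw": 0.5},
    {"dx": 0, "dy": 0, "dz": 0, "ax": 0, "ay": 0, "az": 0, "claw": 0.5}
  ]
}}

```text
clock: 19.72
eef_pos: [507.2, 78.3, 260.2]
tool_rot: [[-0.473, 0.773, 0.422], [0.881, 0.416, 0.227], [0.0, 0.479, -0.878]]
ft_force: [-0.4, 0.1, -0.0]
width: 47.4
gripper_force: 0.0
```

```bash
python3 st.py
cat > chk.py <<'E'
from h import *
np.set_printoptions(precision=2,suppress=True)
m=mag(*np.load('mag.npy')[:3])
p=shot('wrist'); 
def off(b):
    X=mp(m,-2,b,66); c=proj(p,X)[0]; r=5;x0,y0=int(round(c[0]))-r,int(round(c[1]))-r
    g=p['color'][y0:y0+11,x0:x0+11].max(axis=2).astype(float); w=np.clip(115-g,0,None); Y,X_=np.mgrid[:11,:11]
    d=np.array([x0+(w*X_).sum()/w.sum(),y0+(w*Y).sum()/w.sum()]); c0,r=ray(p,*d)
    k=((X-c0)@m[3])/(r@m[3]); return tm(m,c0+k*r)
for b in(52,26,0,-26,-52): print(b,off(b), p['color'][tuple(np.round(proj(p,mp(m,4,b,66))[0][::-1]).astype(int))])
for t in('die_red','keeper','knob_top'):
    for f in env.find_in(p,t)[:2]: print(t,f['confidence'],tm(m,toW(p,f['at'])))
# keeper bar: bright edge profile along u at y=13 height 38
for b in (-13,39):
    us=np.arange(5,55,1.); q=np.array([mp(m,a,b,38) for a in us]); px=proj(p,q)
    v=cv2.remap(p['color'].min(axis=2),px[:,0].astype(np.float32)[None],px[:,1].astype(np.float32)[None],1)[0]; print('bar',b,us[v>165])
E
python3 chk.py
```

```text
uyn [ 27.43 -54.71 184.7 ] F -0.2927342570215339 0.23323601079064657 0.1379811815467405 w 47.41810608226071 0.0 19.7167
[ 26.34 -53.13 183.09   0.18   0.11  -0.02   0.12   0.56  -0.32] [ 26.5  -52.9  182.99]
52 [-1.7  52.02 66.  ] [121 122 125]
26 [-0.61 26.89 66.  ] [ 83  82 126]
0 [-1.89 -0.04 66.  ] [165  96  61]
-26 [ -2.04 -26.11  66.  ] [ 85 144  71]
-52 [ -2.09 -52.18  66.  ] [199 211 218]
die_red 0.98 [ 0.63 27.52 58.64]
die_red 0.92 [-182.82 -163.76   70.77]
keeper 0.73 [ 41.79 -10.93  35.77]
knob_top 0.43 [  37.45 -112.51   69.73]
bar -13 [25. 33. 34. 35. 36. 37. 38. 39. 40. 41. 42. 43. 44.]
bar 39 [25. 34. 35. 36. 37. 38. 39. 40. 41. 42. 43. 44.]
```

Run:
```python
from h import *
m=mag(*np.load('mag.npy')[:3]);R=magR(m); plan(R,mp(m,38.4,-116,115),.6)
```

```text
rows 4 d [-0.391  0.07   0.429] a [-0.004 -0.003  0.003]
```

Request:
{"fn": "move_arm", "kwargs": {
  "motion": [
    {"dx": -0.391, "dy": 0.07, "dz": 0.429, "ax": -0.004, "ay": -0.003, "az": 0.003, "claw": 0.5},
    {"dx": -0.391, "dy": 0.07, "dz": 0.429, "ax": -0.004, "ay": -0.003, "az": 0.003, "claw": 0.5},
    {"dx": -0.391, "dy": 0.07, "dz": 0.429, "ax": -0.004, "ay": -0.003, "az": 0.003, "claw": 0.5},
    {"dx": -0.391, "dy": 0.07, "dz": 0.429, "ax": -0.004, "ay": -0.003, "az": 0.003, "claw": 0.5},
    {"dx": 0, "dy": 0, "dz": 0, "ax": 0, "ay": 0, "az": 0, "claw": 0.5},
    {"dx": 0, "dy": 0, "dz": 0, "ax": 0, "ay": 0, "az": 0, "claw": 0.5},
    {"dx": 0, "dy": 0, "dz": 0, "ax": 0, "ay": 0, "az": 0, "claw": 0.5}
  ]
}}

```text
clock: 20.75
eef_pos: [574.3, 44.6, 205.3]
tool_rot: [[-0.474, 0.772, 0.423], [0.881, 0.416, 0.227], [-0.0, 0.48, -0.877]]
ft_force: [-0.1, 0.1, 0.0]
width: 47.6
gripper_force: 0.0
```

```bash
python3 st.py
python3 - <<'E'
from h import *
m=mag(*np.load('mag.npy')[:3]);R=magR(m); plan(R,mp(m,38.4,-116,58),.36)
E
```

```text
uyn [  38.89 -116.3   115.84] F -0.02134007012190927 0.12091104262284252 0.03388931842696797 w 47.595957401830624 0.0 20.75
[  39.45 -116.36  116.51   -0.12   -0.09   -0.02    0.23   -0.31    0.4 ] [  39.41 -116.42  116.47]
rows 5 d [ 0.002 -0.005  0.292] a [0.004 0.003 0.001]
```

Request:
{"fn": "move_arm", "kwargs": {
  "motion": [
    {"dx": 0.002, "dy": -0.005, "dz": 0.292, "ax": 0.004, "ay": 0.003, "az": 0, "claw": 0.5},
    {"dx": 0.002, "dy": -0.005, "dz": 0.292, "ax": 0.004, "ay": 0.003, "az": 0, "claw": 0.5},
    {"dx": 0.002, "dy": -0.005, "dz": 0.292, "ax": 0.004, "ay": 0.003, "az": 0, "claw": 0.5},
    {"dx": 0.002, "dy": -0.005, "dz": 0.292, "ax": 0.004, "ay": 0.003, "az": 0, "claw": 0.5},
    {"dx": 0.002, "dy": -0.005, "dz": 0.292, "ax": 0.004, "ay": 0.003, "az": 0, "claw": 0.5},
    {"dx": 0, "dy": 0, "dz": 0, "ax": 0, "ay": 0, "az": 0, "claw": 0.5},
    {"dx": 0, "dy": 0, "dz": 0, "ax": 0, "ay": 0, "az": 0, "claw": 0.5}
  ]
}}

```text
clock: 21.58
eef_pos: [597.7, 57.8, 151.2]
tool_rot: [[-0.475, 0.775, 0.418], [0.88, 0.416, 0.228], [0.003, 0.476, -0.879]]
ft_force: [0.2, 0.6, 0.7]
width: 47.4
gripper_force: 0.0
```

Request:
{"fn": "move_arm", "kwargs": {
  "motion": [
    {"dx": 0, "dy": 0, "dz": 0, "ax": 0, "ay": 0, "az": 0, "claw": 1},
    {"dx": 0, "dy": 0, "dz": 0, "ax": 0, "ay": 0, "az": 0, "claw": 1},
    {"dx": 0, "dy": 0, "dz": 0, "ax": 0, "ay": 0, "az": 0, "claw": 1},
    {"dx": 0, "dy": 0, "dz": 0, "ax": 0, "ay": 0, "az": 0, "claw": 1},
    {"dx": 0, "dy": 0, "dz": 0, "ax": 0, "ay": 0, "az": 0, "claw": 1},
    {"dx": 0, "dy": 0, "dz": 0, "ax": 0, "ay": 0, "az": 0, "claw": 1},
    {"dx": 0, "dy": 0, "dz": 0, "ax": 0, "ay": 0, "az": 0, "claw": 1}
  ],
  "squeeze": 25
}}

```text
clock: 22.17
eef_pos: [598.3, 57.2, 153.6]
tool_rot: [[-0.474, 0.773, 0.421], [0.88, 0.416, 0.227], [0.0, 0.478, -0.878]]
ft_force: [-3.2, -1.2, 2.2]
width: 17.3
gripper_force: 25.0
```

```bash
python3 st.py
```

```text
uyn [  37.89 -116.54   57.49] F -1.9117177395459695 0.42947534871833126 3.6058084852724175 w 17.34711441124713 25.0010883808136 22.1667
[  37.9  -116.55   57.47    0.07    0.01    0.03   -1.44   -0.52    4.52] [  37.91 -116.54   57.44]
```

Request:
{"fn": "move_arm", "kwargs": {
  "motion": [
    {"dx": 0, "dy": 0.06, "dz": 0, "ax": 0, "ay": 0, "az": 0, "claw": 1},
    {"dx": 0, "dy": 0.06, "dz": 0, "ax": 0, "ay": 0, "az": 0, "claw": 1},
    {"dx": 0, "dy": 0.06, "dz": 0, "ax": 0, "ay": 0, "az": 0, "claw": 1},
    {"dx": 0, "dy": 0.05, "dz": 0, "ax": 0, "ay": 0, "az": 0, "claw": 1},
    {"dx": 0, "dy": 0, "dz": 0, "ax": 0, "ay": 0, "az": 0, "claw": 1},
    {"dx": 0, "dy": 0, "dz": 0, "ax": 0, "ay": 0, "az": 0, "claw": 1}
  ]
}}

```text
clock: 22.92
eef_pos: [603.5, 60.3, 156.6]
tool_rot: [[-0.476, 0.775, 0.416], [0.88, 0.418, 0.226], [0.001, 0.473, -0.881]]
ft_force: [-14.8, -7.9, 7.7]
width: 17.3
gripper_force: 25.0
```

```bash
python3 st.py
```

```text
uyn [  44.65 -116.33   57.23] F -11.01770595709723 0.10977037314556727 14.800155632167497 w 17.3457857318974 25.00578135251999 22.9167
[  44.56 -116.3    57.22    0.39    0.09   -0.03  -10.43   -0.03   15.25] [  44.52 -116.3    57.21]
```

Request:
{"fn": "move_arm", "kwargs": {
  "motion": [
    {"dx": 0, "dy": 0.045, "dz": 0, "ax": 0, "ay": 0, "az": 0, "claw": 1},
    {"dx": 0, "dy": 0, "dz": 0, "ax": 0, "ay": 0, "az": 0, "claw": 1},
    {"dx": 0, "dy": 0, "dz": 0, "ax": 0, "ay": 0, "az": 0, "claw": 1},
    {"dx": 0.08, "dy": 0, "dz": 0, "ax": 0, "ay": 0, "az": 0, "claw": 1},
    {"dx": 0.08, "dy": 0, "dz": 0, "ax": 0, "ay": 0, "az": 0, "claw": 1},
    {"dx": 0.08, "dy": 0, "dz": 0, "ax": 0, "ay": 0, "az": 0, "claw": 1},
    {"dx": 0.08, "dy": 0, "dz": 0, "ax": 0, "ay": 0, "az": 0, "claw": 1},
    {"dx": 0.085, "dy": 0, "dz": 0, "ax": 0, "ay": 0, "az": 0, "claw": 1},
    {"dx": 0, "dy": 0, "dz": 0, "ax": 0, "ay": 0, "az": 0, "claw": 1},
    {"dx": 0, "dy": 0, "dz": 0, "ax": 0, "ay": 0, "az": 0, "claw": 1}
  ]
}}

```text
clock: 24.0
eef_pos: [597.4, 74.7, 157.5]
tool_rot: [[-0.475, 0.775, 0.417], [0.88, 0.419, 0.225], [-0.001, 0.474, -0.881]]
ft_force: [-13.7, -9.1, 7.9]
width: 17.2
gripper_force: 25.0
```

```bash
python3 st.py
```

```text
uyn [  46.37 -100.72   57.27] F -10.584195321779427 -1.4540302311673134 14.792645424710523 w 17.19976290242678 25.00432848930359 24.0
[  46.35 -100.7    57.24    0.39    0.     -0.05  -11.09   -1.88   14.43] [  46.33 -100.7    57.23]
```

Request:
{"fn": "move_arm", "kwargs": {
  "motion": [
    {"dx": 0, "dy": -0.08, "dz": 0, "ax": 0, "ay": 0, "az": 0, "claw": 1},
    {"dx": 0, "dy": -0.08, "dz": 0, "ax": 0, "ay": 0, "az": 0, "claw": 1},
    {"dx": 0, "dy": -0.08, "dz": 0, "ax": 0, "ay": 0, "az": 0, "claw": 1},
    {"dx": 0, "dy": -0.08, "dz": 0, "ax": 0, "ay": 0, "az": 0, "claw": 1},
    {"dx": 0, "dy": -0.08, "dz": 0, "ax": 0, "ay": 0, "az": 0, "claw": 1},
    {"dx": 0, "dy": -0.08, "dz": 0, "ax": 0, "ay": 0, "az": 0, "claw": 1},
    {"dx": 0, "dy": -0.08, "dz": 0, "ax": 0, "ay": 0, "az": 0, "claw": 1},
    {"dx": 0, "dy": -0.08, "dz": 0, "ax": 0, "ay": 0, "az": 0, "claw": 1},
    {"dx": 0, "dy": 0, "dz": 0, "ax": 0, "ay": 0, "az": 0, "claw": 1},
    {"dx": 0, "dy": 0, "dz": 0, "ax": 0, "ay": 0, "az": 0, "claw": 1}
  ]
}}

```text
clock: 25.08
eef_pos: [578.2, 64.4, 145.7]
tool_rot: [[-0.475, 0.774, 0.418], [0.88, 0.418, 0.225], [-0.0, 0.475, -0.88]]
ft_force: [-9.8, -7.7, 6.9]
width: 17.9
gripper_force: 25.0
```

```bash
python3 st.py
```

```text
uyn [  21.58 -100.66   57.33] F -7.459137745143518 -2.16039219893642 11.929273877204194 w 17.874164702167658 25.003135800361633 25.0833
[  21.7  -100.65   57.33    0.26   -0.01   -0.02   -7.48   -2.14   11.44] [  21.76 -100.66   57.34]
```

Request:
{"fn": "move_arm", "kwargs": {
  "motion": [
    {"dx": 0, "dy": -0.04, "dz": 0, "ax": 0, "ay": 0, "az": 0, "claw": 1},
    {"dx": 0, "dy": -0.04, "dz": 0, "ax": 0, "ay": 0, "az": 0, "claw": 1},
    {"dx": 0, "dy": 0, "dz": 0, "ax": 0, "ay": 0, "az": 0, "claw": 1},
    {"dx": 0, "dy": 0, "dz": 0, "ax": 0, "ay": 0, "az": 0, "claw": 1}
  ]
}}

```text
clock: 25.67
eef_pos: [576.3, 63.4, 144.5]
tool_rot: [[-0.474, 0.774, 0.42], [0.88, 0.417, 0.226], [-0.0, 0.477, -0.879]]
ft_force: [-7.5, -5.9, 4.7]
width: 17.2
gripper_force: 25.0
```

```bash
python3 st.py
```

```text
uyn [  19.1  -100.65   57.39] F -6.0023910950511095 -1.6304605091734943 8.66008148880695 w 17.216671481936807 25.001015067100525 25.6667
[  19.08 -100.65   57.37    0.2    -0.02   -0.     -5.72   -1.6     9.02] [  19.08 -100.65   57.36]
```

Practically shut (19.1 against 18.9 at the first grip). Ease a bit more, open, retract and look.

Request:
{"fn": "move_arm", "kwargs": {
  "motion": [
    {"dx": 0, "dy": -0.02, "dz": 0, "ax": 0, "ay": 0, "az": 0, "claw": 1},
    {"dx": 0, "dy": 0, "dz": 0, "ax": 0, "ay": 0, "az": 0, "claw": 0.5},
    {"dx": 0, "dy": 0, "dz": 0, "ax": 0, "ay": 0, "az": 0, "claw": 0.5},
    {"dx": 0, "dy": 0, "dz": 0, "ax": 0, "ay": 0, "az": 0, "claw": 0.5},
    {"dx": 0, "dy": 0, "dz": 0, "ax": 0, "ay": 0, "az": 0, "claw": 0.5},
    {"dx": 0, "dy": 0, "dz": -0.4, "ax": 0, "ay": 0, "az": 0, "claw": 0.5},
    {"dx": 0, "dy": 0, "dz": -0.7, "ax": 0, "ay": 0, "az": 0, "claw": 0.5},
    {"dx": 0.3, "dy": 0, "dz": -0.8, "ax": 0, "ay": 0, "az": 0, "claw": 0.5},
    {"dx": 0.4, "dy": 0, "dz": -0.8, "ax": 0, "ay": 0, "az": 0, "claw": 0.5},
    {"dx": 0.4, "dy": 0, "dz": -0.5, "ax": 0, "ay": 0, "az": 0, "claw": 0.5},
    {"dx": 0, "dy": 0, "dz": 0, "ax": 0, "ay": 0, "az": 0, "claw": 0.5},
    {"dx": 0, "dy": 0, "dz": 0, "ax": 0, "ay": 0, "az": 0, "claw": 0.5}
  ]
}}

```text
clock: 26.92
eef_pos: [501.8, 73.8, 258.4]
tool_rot: [[-0.475, 0.771, 0.424], [0.88, 0.417, 0.227], [-0.002, 0.481, -0.877]]
ft_force: [0.6, 0.1, 0.4]
width: 47.4
gripper_force: 0.0
```

```bash
python3 st.py; python3 chk.py
```

```text
uyn [ 20.49 -56.15 186.35] F 0.7501097601511572 -0.22427915504976395 0.0916608451452477 w 47.44662626248329 0.0 26.9167
[ 18.28 -56.16 183.7    0.21   0.09   0.08  -0.19  -0.13  -0.37] [ 17.96 -56.23 183.27]
52 [-1.68 52.09 66.  ] [127 129 132]
26 [-0.45 26.72 66.  ] [ 90  88 113]
0 [-1.9 -0.1 66. ] [164  97  64]
-26 [ -2.04 -26.11  66.  ] [ 83 141  70]
-52 [ -2.08 -52.12  66.  ] [200 213 219]
die_red 0.67 [-190.   -165.67   68.93]
die_red 0.65 [-3.35 27.28 61.21]
keeper 0.83 [ 23.93 -22.16  39.61]
knob_top 0.79 [  21.12 -102.95   83.9 ]
bar -13 [14. 15. 16. 17. 18. 19. 20. 21. 22. 23. 24. 25.]
bar 39 [15. 16. 17. 18. 19. 20. 21. 22. 23. 24. 25. 26.]
```

Run:
```python
from h import *
import pickle
np.set_printoptions(precision=2,suppress=True)
m=mag(*np.load('mag.npy')[:3])
for n,p in(('shut at start',pickle.load(open('w2.pkl','rb'))),('parked',pickle.load(open('w3.pkl','rb'))),('now',shot('wrist'))):
    r=[]
    for b in np.arange(-60,66,5):
        us=np.arange(5,60,.1); px=proj(p,np.array([mp(m,a,b,38) for a in us])).astype(np.float32)
        v=cv2.remap(p['color'].min(axis=2),px[:,0][None],px[:,1][None],1)[0].astype(float)
        # wide bright run
        on=us[v>150]; g=np.split(on,np.where(np.diff(on)>.15)[0]+1); g=max(g,key=len); r.append((g[0],g[-1]))
    print(n,np.median(r,0))
for s in('side','scene'):
    q=shot(s)
    for t in('spool','jar','hammer','cone','glue','tin','weight'):
        print(s,t,[toW(q,f['at']) for f in env.find_in(q,t)[:1]])
```

```text
shut at start [13.75 25.6 ]
parked [32.6 44.2]
now [13.7  25.85]
side spool [array([ 517.81, -320.43,   46.82])]
side jar [array([ 566.66, -213.79,   47.  ])]
side hammer [array([350.57,  74.86,  22.6 ])]
side cone [array([749.33, -65.51,  59.2 ])]
side glue [array([399.83, 419.12,  76.95])]
side tin [array([ 650.92, -371.93,   22.85])]
side weight [array([731.4 , 278.38,  32.52])]
scene spool [array([ 537.91, -318.68,   40.25])]
scene jar [array([746.3 , 285.24,  34.06])]
scene hammer [array([334.04,  80.73,  18.92])]
scene cone [array([783.84, -60.5 ,  61.61])]
scene glue [array([420.4 , 425.5 ,  74.12])]
scene tin []
scene weight [array([745.64, 284.11,  33.32])]
```

The keeper is shut exactly as at the start, the die is seated, and the bystanders have not moved.

```bash
python3 -c "
from rig import env
print(env.hand_in())"
```

```text
the job is handed in; nothing more can be done
None
```

The red die is seated in the empty place and released, the keeper reads fully shut over the row (within 0.3 mm of where it started), the other dies and bystanders are where they were, and the job is handed in at about 27 s.

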